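# Re-park a bench magnifier with a tired spring

### The job

The balance spring of this bench magnifier is tired, so its arm no longer stands up by itself: once out of its parking bracket it tips sideways unless the base is kept tilting to balance it. Pick the magnifier up by the black carry grip, draw it back out of the bracket it stands in, carry it unhurriedly across the cutting mat (several seconds in the air, clear of both brackets) with the arm balanced upright all the way and never flopping over, and without the robot touching arm or lens. Park it in the empty bracket with the arm inside the straight part of the fork, set the base down gently and flat on the bench, let go and move away, and leave the jar, the maul and the swivel knife where they are.

Things in the scene. Friction and masses are not known exactly. Their poses are not given: they have to be found in the camera images.
- magnifier: Bench magnifier, in bracket_a at the start. Base: white slab 210 (x) x 130 (y) x 14 mm, origin at the centre of its underside, x along it, z up. Carry grip at x = -70 mm (robot end); arm hinge at x = +55 mm, z = 50 mm, between cheeks 60 mm high. Base without arm 0.45 kg nominal, heaviest near the grip.
- mag_grip (a point): Middle of the black carry grip, an upright block 34 (x) x 28 (y) mm that rises from a grey battery box (80 mm wide in y, top 24 mm above the base's underside) to 82 mm. This point: 50 mm above the underside, 125 mm from the hinge; axes as the base. Take it from above across the 28 mm. The hinge axis runs through it, so a roll about that axis leaves the hinge in place.
- mag_hinge (a point): Hinge of the arm, axis along the base's x: the arm swings sideways only, in the base's y-z plane. Arm with lens: 0.20 kg nominal (true value up to 4 % off), centre of mass 190 mm from the hinge, inertia about the hinge 0.0084 kg m2. Gravity (0.373 N m/rad) beats the spring: upright is unstable, falling e-fold in about 0.65 s.
- mag_arm (a joint): Arm angle relative to the base (rad) about the base's +x: 0 = square to the base, positive leans to the base's -y; stops at +-0.36. Lean from vertical = this + the base's roll about its x. Spring to 0: 0.342 N m/rad, damping 0.008 N m s/rad, no dry friction. Rolling the base against the lean brings the arm back.
- mag_neck (a point): Point on the arm's aluminium rod (12 mm diameter) 130 mm from the hinge, level with the fork when the base stands on the bench; z along the rod, upwards.
- mag_lens (a point): Centre of the lens, 222 mm from the hinge, in a white ring of 95 mm outer diameter and 13 mm thickness facing along the base's x; an orange switch box sits below the ring, 159 to 179 mm from the hinge. z along the arm, upwards.
- bracket_a: The bracket in which the magnifier stands at the start, fixed to the bench: steel foot plate (80 to 170 mm behind the origin, 130 mm wide) and column carrying a level yellow fork of 10 mm round rod 180 mm above the bench; its mouth opens to the bracket's -x (towards the robot, within 0.2 rad). Origin on the bench below the middle of the slot.
- bracket_a_fork (a point): Middle of bracket_a's slot, 180 mm above the bench, axes as the bracket: slot 24 mm wide in y between straight prongs from x = -30 to +22 mm, closed by a V behind, widening to a 70 mm mouth at x = -55 mm. The rod slides out along -x; lifted first it has more play: the higher the base, the farther the arm can lean between the prongs.
- bracket_b: The empty bracket, where the magnifier is to go; like bracket_a, fixed to the bench: steel foot plate (80 to 170 mm behind the origin, 130 mm wide) and column carrying a level yellow fork of 10 mm round rod 180 mm above the bench; its mouth opens to the bracket's -x (towards the robot, within 0.2 rad). Origin on the bench below the middle of the slot.
- bracket_b_fork (a point): Middle of bracket_b's slot, 180 mm above the bench; slot and axes as for bracket_a_fork. When parked the rod passes about through this point, leaning on one prong, with the base lying along the bracket's x and its origin 55 mm to the -x side of the bracket's origin.
- jar: Open white plastic jar, 76 mm across, 75 mm high, standing at the back of the mat; origin at the centre of its underside. Leave it.
- maul: Amber maul standing on its 66 mm head, 170 mm high, at the left of the mat; origin at the centre of its underside. Leave it.
- swivel_knife: Steel swivel knife lying on the mat between the brackets, about 110 mm long and 19 mm high; origin under its middle. Leave it: carry the magnifier over it.

How it is judged:
By the outcome, as a careful person would: the job done as asked, in the order asked, and still so for the second after the job is handed in, with the robot touching nothing.
It also fails if it takes over 72 s, if anything falls off the work surface, if the arm or the gripper's body presses on something with over 40 N, if the wrist force passes 120 N, or if a joint passes its speed limit or range.

### The arm

A 7-joint arm with a two-finger parallel gripper is mounted at the origin on the work surface. World frame = base frame: x ahead of the robot, y to its left, z up, the work surface at z = 0. Lengths are in m, angles in rad, forces in N, time in s.
With the tool pointing down it reaches from about 0.4 to 0.85 m from the base axis. Payload 10.4 kg.
Tool frame: the origin (TCP) lies at the very end of the fingers, on their centre line; the grasp point (between the pads) lies 19 mm behind it; z points along the fingers, y is the line along which they close (so a half turn about z gives the same grasp; the last joint's range is limited). The gripper opens to 87 mm and grips with 3 to 60 N. Pads are 19 mm wide; open, the fingers measure 117 mm over their backs; the gripper's body (75 mm by 190 mm) begins 51 mm behind the grasp point.
Start: joints at [-1.161, 0.332, -0.065, 1.46, 0.022, 1.35, -0.088], TCP at [0.262, 0.567, 0.183] pointing down, gripper open.
Joint ranges: [-2.6, 2.6], [-0.5, 2.12], [-1.47, 1.34], [0.16, 2.42], [-1.27, 4.41], [0.06, 2.06], [-2.6, 2.6]. Speed limits (rad/s): [2.22, 2.22, 2.79, 2.79, 3.14, 3.14, 3.14].

### API

Orientations are given as a unit quaternion [x, y, z, w].
In Python, from bench import * gives the robot as it stands.
- The arm moves only by the tool carry_out, never from a script. Its argument "deltas" is a list of rows, each an object with "hand": the finger opening in mm, from 0 to 87; "dp": the shift along the tool's x, y, z each as a share of 250 mm, from -1 to 1, a list of three; "spin": the turn about the tool's z as a share of pi rad, from -1 to 1. In form: [{"hand": hand, "dp": [dx, dy, dz], "spin": spin}, ...]. A call has 1 to 20 rows; each row is the pose to reach, as a shift and turn from the pose commanded when the call began, along the tool's axes at that moment, turning the shorter way round; what a row does not reach only later rows make up. A row lasts 1/10 s, in which the tool goes at most 50 mm and 8.59 degrees, less where a joint would pass 70% of its speed; a pose out of reach is approached as far as the arm can. A call with a number of a shift or a turn outside -1 to 1 is refused whole. A call with a gripper value outside its range is refused whole. The fingers move at their own pace and stop on an object; "force" is the grip in N (left out, the last holds). Time passes only in rows, so rows that repeat a pose let the fingers close. It gives the time, the measured TCP pose, the force, the opening and the grip force at its end, in the units of the state.
- read_state(): the state, without advancing time (a new reading comes with each control period).
- camera(name): name is "scene" or "top" or "wrist"; returns the picture (384x512x3 uint8, red, green, blue); there is no depth.
- get_calibration(name): a dict with "fx", "fy", "cx", "cy" (pixels), "k1" (the pictures are not rectified: a ray, as slopes to the right and down, at radius r is drawn at 1 + k1 r^2 times it, then the intrinsics apply), "R" (3x3) and "t" (3): a world point X has camera coordinates R X + t; the wrist camera has in their place "mount" (4x4, takes a point from camera to tool coordinates, whose origin is the TCP and whose axes are the flange's). Camera axes: x right, y down, z forward; pixel columns grow to the right and rows downward; lengths in m; the calibration is good to about 2 mm. A picture is of the moment at which its call begins: read the wrist's pose just before it. get_calibration takes no time and is no camera call.
- close_job(): hands the job in; it is judged then, once.
The state is a dict: "time": time; "joint_positions": joint angles; "joint_vel": joint speeds; "joint_torque": joint torques, N m; "ee_pos": TCP position; "eef_rot": TCP orientation; "ft_force": force on the tool from outside, world axes, zero at the start; "torque": the same for the moment, N m; "width": finger opening in m; "grip_force": force on a finger pad.
Only numpy, scipy, OpenCV 4.12 (cv2) and the standard library are available. Lean on these libraries where they do the work, as an engineer would, in place of code of your own. Each camera call takes 0.05 s, during which the arm holds its last target. There are 200 camera calls.

## Working session

There is one attempt and no reset: what is moved stays moved. The work goes in short steps, Python scripts to look and compute and a tool call to move; the robot and the scene stay as the last step left them, time stands still between calls to the robot, and variables do not carry over. Pictures are saved under pics/ and viewed, at most 10 in all, crops included, and the job is handed in when it is done.

Besides the shell and the picture viewer there is one more tool, called after "Emit:" as a command line: name --argument value ..., lists and objects as JSON in quotes. carry_out: Moves the arm, as the interface text tells. Its arguments: {"type":"object","properties":{"deltas":{"type":"array","items":{"type":"object","properties":{"hand":{"type":"number"},"dp":{"type":"array","items":{"type":"number","minimum":-1,"maximum":1}},"spin":{"type":"number","minimum":-1,"maximum":1}}}},"force":{"type":"number"}},"required":["deltas"]}

```bash
mkdir -p pics; ls; python3 - <<'E'
from bench import *
import cv2,json
for n in("scene","top","wrist"):
    c=get_calibration(n);print(n,{k:(v.tolist() if hasattr(v,'tolist') else v) for k,v in c.items()})
s=read_state();print(s)
for n in("scene","top"):cv2.imwrite(f"pics/{n}0.png",camera(n)[:,:,::-1])
E
```

```text
pics
scene {'fx': 441.95198578713536, 'fy': 441.95198578713536, 'cx': 260.0681083512857, 'cy': 185.0504347736464, 'k1': 0.046482403695267245, 'R': [[0.8297334076281613, 0.5578623805562933, 0.018221872182203742], [0.45743329789488374, -0.6609285178043948, -0.5949187106907096], [-0.319839413210395, 0.5019592201692792, -0.8035792997858267]], 't': [-0.5442141650233538, -0.08902585093386768, 1.5536387985061544]}
top {'fx': 355.3994211654328, 'fy': 355.3994211654328, 'cx': 251.69005950445612, 'cy': 193.2279291679265, 'k1': -0.08796889016222083, 'R': [[-0.010723364310001423, -0.9999424142340081, 0.00042151362807075143], [-0.9879037213571535, 0.010529045194903535, -0.1547106219235482], [0.1546972746578374, -0.002075433243286959, -0.9879597389520943]], 't': [0.10015494165526494, 0.6074784704815099, 1.1477891855540605]}
wrist {'fx': 335.47548177845493, 'fy': 335.47548177845493, 'cx': 257.16721861119834, 'cy': 191.15994391794814, 'k1': -0.0021316916859516677, 'mount': [[-0.001314236276940432, -0.9589572453104501, -0.28354765816278293, 0.07842090929947886], [0.9999991357666547, -0.00127031820982
[... 216 characters left out ...]
941,  0.33288161, -0.06472067,  1.46093471,  0.02157479,
        1.34990165, -0.08848708]), 'joint_vel': array([-6.18220421e-04,  9.49228712e-04,  1.72031428e-05,  9.25279433e-05,
       -2.97513005e-04,  7.58399148e-04,  8.59470546e-05]), 'joint_torque': array([ 4.09852746e-04, -6.23268628e+01,  2.48265773e-02, -3.89893520e+01,
       -6.13347441e-02,  3.99467780e-02,  1.23613236e-04]), 'ee_pos': array([0.26193329, 0.5669749 , 0.1819511 ]), 'eef_rot': array([ 2.14690103e-01,  9.76681958e-01, -7.02363278e-04, -1.36562503e-04]), 'ft_force': array([-0.24016564, -0.4016212 ,  1.2629496 ]), 'torque': array([-0.04456744, -0.0435795 ,  0.0233062 ]), 'grip_force': 0.0, 'width': 0.08739267498111683}
```

View pics/scene0.png

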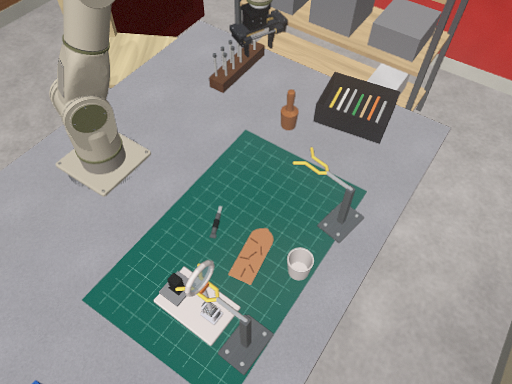

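View pics/top0.png

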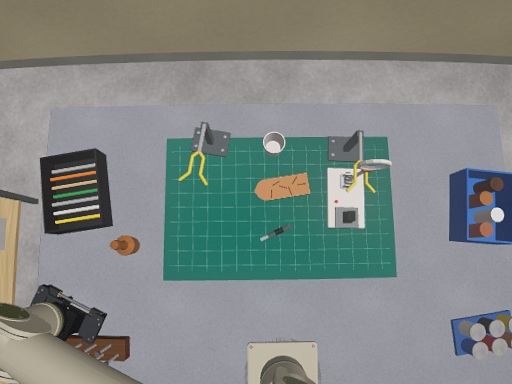

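```bash
cat > h.py <<'E'
from bench import *
import numpy as np, cv2
from scipy.spatial.transform import Rotation as Ro
def rays(n,px,cal=None):
    c=cal or get_calibration(n)
    K=np.array([[c['fx'],0,c['cx']],[0,c['fy'],c['cy']],[0,0,1.]])
    p=cv2.undistortPoints(np.float64(px).reshape(-1,1,2),K,np.array([c['k1'],0,0,0.]))[:,0]
    d=np.c_[p,np.ones(len(p))]
    if 'R' in c: R=np.array(c['R']);t=np.array(c['t'])
    else:
        s=read_state();T=np.eye(4);T[:3,:3]=Ro.from_quat(s['eef_rot']).as_matrix();T[:3,3]=s['ee_pos']
        M=np.linalg.inv(T@np.array(c['mount']));R=M[:3,:3];t=M[:3,3]
    return -R.T@t, d@R
def plane(n,px,z):
    o,d=rays(n,px);return o+d*((z-o[2])/d[:,2])[:,None]
def project(n,X):
    c=get_calibration(n);R=np.array(c['R']);X=np.atleast_2d(X)@R.T+c['t'];p=X[:,:2]/X[:,2:]
    return p*(1+c['k1']*(p**2).sum(1))[:,None]*c['fx']+[c['cx'],c['cy']]
def tri(a,pa,b,pb):
    o1,d1=rays(a,[pa]);o2,d2=rays(b,[pb]);A=np.c_[d1[0],-d2[0]];s=np.linalg.lstsq(A,o2-o1,rcond=None)[0]
    P,Q=o1+s[0]*d1[0],o2+s[1]*d2[0];return (P+Q)/2,np.linalg.norm(P-Q)
E
python3 - <<'E'
from h import *
im=cv2.imread('pics/top0.png');hsv=cv2.cvtColor(im,cv2.COLOR_BGR2HSV)
m=((hsv[...,1]<40)&(hsv[...,2]>190)).astype(np.uint8);m[:,:320]=0;m[:,372:]=0;m[:165]=0;m[240:]=0
n,l,st,_=cv2.connectedComponentsWithStats(m);k=1+st[1:,4].argmax();print(st[k])
c=max(cv2.findContours((l==k).astype(np.uint8),0,2)[0],key=cv2.contourArea)[:,0]
P=plane('top',c,.014)
print('rect',cv2.minAreaRect(np.float32(P[:,:2]*1000)))
# long edges per row, short front edge per col
rows=np.arange(175,224);L=[];Rr=[]
for r in rows:
    x=np.where(l[r]==k)[0]
    if len(x): L.append((x[0]-.5,r));Rr.append((x[-1]+.5,r))
for nme,e in(('L',L),('R',Rr)):
    p=plane('top',e,.014)[:,:2]*1000;f=cv2.fitLine(np.float32(p),cv2.DIST_HUBER,0,.1,.1).ravel();print(nme,f, np.degrees(np.arctan2(f[1],f[0])))
cols=np.arange(332,360);F=[(u,np.where(l[:,u]==k)[0].max()+.5) for u in cols if (l[:,u]==k).any()]
f=cv2.fitLine(np.float32(plane('top',F,.014)[:,:2]*1000),cv2.DIST_HUBER,0,.1,.1).ravel();print('front',f)
# grip top
b=((hsv[...,2]<55)).astype(np.uint8);b[:,:335]=0;b[:,362:]=0;b[:200]=0;b[228:]=0
c=max(cv2.findContours(b,0,2)[0],key=cv2.contourArea)[:,0];print('grip',cv2.minAreaRect(np.float32(plane('top',c,.082)[:,:2]*1000)))
# forks yellow
y=((hsv[...,0]>20)&(hsv[...,0]<34)&(hsv[...,1]>150)&(hsv[...,2]>120)).astype(np.uint8)
for nme,(a,bb) in dict(b=(170,225),a=(340,385)).items():
    q=y.copy();q[:,:a]=0;q[:,bb:]=0;q[:140]=0;q[200:]=0
    for r in range(145,200,3):
        x=np.where(q[r])[0]
        if len(x):
            g=np.split(x,np.where(np.diff(x)>1)[0]+1)
            print(nme,r,[np.round(plane('top',[(s.mean(),r)],.18)[0,:2]*1000).tolist()+[len(s)] for s in g])
cv2.imwrite('pics/c0.png',cv2.resize(im[130:240,310:410],None,fx=5,fy=5,interpolation=2))
E
```

```text
[ 328  168   37   60 1334]
rect ((596.6787719726562, -233.52342224121094), (125.19823455810547, 205.0338134765625), 87.4970932006836)
L [ 9.9906451e-01 -4.3244563e-02  6.0422748e+02 -1.6931557e+02] -2.478504
R [ 9.9910676e-01 -4.2257622e-02  5.6988647e+02 -2.9380850e+02] -2.4219043
front [ 3.3166479e-02  9.9944985e-01  5.6314484e+02 -2.2911351e+02]Traceback (most recent call last):
  File "<stdin>", line 19, in <module>
ValueError: max() iterable argument is empty
```

```bash
python3 - <<'E'
from h import *
im=cv2.imread('pics/top0.png');hsv=cv2.cvtColor(im,cv2.COLOR_BGR2HSV)
b=((hsv[...,2]<50)).astype(np.uint8);b[:,:335]=0;b[:,362:]=0;b[:200]=0;b[228:]=0
cs=cv2.findContours(b,0,2)[0]
for c in cs:
  if cv2.contourArea(c)>5:print('grip',cv2.boundingRect(c),cv2.minAreaRect(np.float32(plane('top',c[:,0],.082)[:,:2]*1000)))
y=((hsv[...,0]>20)&(hsv[...,0]<34)&(hsv[...,1]>150)&(hsv[...,2]>120)).astype(np.uint8)
for nme,(a,bb) in dict(b=(170,225),a=(340,385)).items():
    q=y.copy();q[:,:a]=0;q[:,bb:]=0;q[:140]=0;q[200:]=0
    for r in range(145,200,3):
        x=np.where(q[r])[0]
        if len(x):
            g=np.split(x,np.where(np.diff(x)>1)[0]+1)
            print(nme,r,[np.round(plane('top',[(s.mean(),r)],.18)[0,:2]*1000).tolist()+[len(s)] for s in g])
cv2.imwrite('pics/c0.png',cv2.resize(im[130:240,310:410],None,fx=5,fy=5,interpolation=2))
E
```

```text
b 154 [[711.0, 267.0, 4], [710.0, 247.0, 3]]
b 157 [[701.0, 274.0, 3], [701.0, 242.0, 4]]
b 160 [[692.0, 277.0, 3], [691.0, 242.0, 2]]
b 163 [[683.0, 279.0, 2], [682.0, 244.0, 3]]
b 166 [[673.0, 280.0, 3], [673.0, 247.0, 3]]
b 169 [[664.0, 283.0, 3], [663.0, 246.0, 3]]
b 172 [[655.0, 284.0, 4], [654.0, 249.0, 3]]
b 175 [[646.0, 295.0, 5], [645.0, 248.0, 4]]
b 178 [[636.0, 307.0, 5], [636.0, 243.0, 3]]
b 181 [[626.0, 237.0, 3]]
b 184 [[617.0, 232.0, 2]]
a 160 [[687.0, -234.0, 2]]
a 163 [[678.0, -225.0, 1]]
a 166 [[668.0, -222.0, 3]]
a 169 [[659.0, -220.0, 2]]
a 172 [[650.0, -219.0, 2], [649.0, -255.0, 1]]
a 175 [[640.0, -218.0, 2], [640.0, -254.0, 3]]
a 178 [[631.0, -218.0, 2], [631.0, -253.0, 3]]
a 181 [[622.0, -217.0, 2], [622.0, -251.0, 2]]
a 184 [[613.0, -211.0, 4], [612.0, -255.0, 3]]
a 187 [[604.0, -203.0, 3], [603.0, -264.0, 3]]
a 190 [[594.0, -194.0, 2], [594.0, -270.0, 3]]
```

View pics/c0.png

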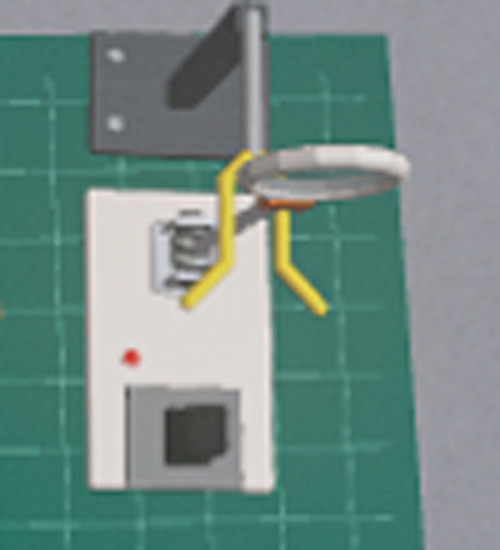

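```bash
python3 - <<'E'
from h import *
I={n:cv2.imread(f'pics/{n}0.png') for n in('top','scene')}
# plates in top: grey dark
im=I['top'];hsv=cv2.cvtColor(im,cv2.COLOR_BGR2HSV)
g=((hsv[...,1]<45)&(hsv[...,2]<120)&(hsv[...,2]>60)).astype(np.uint8)
for nme,(u0,u1) in dict(b=(185,240),a=(322,372)).items():
    q=g.copy();q[:,:u0]=0;q[:,u1:]=0;q[:120]=0;q[170:]=0
    c=max(cv2.findContours(q,0,2)[0],key=cv2.contourArea)[:,0]
    print(nme,cv2.boundingRect(c),cv2.minAreaRect(np.float32(plane('top',c,.006)[:,:2]*1000)))
    # front edge of plate: lowest pixel per column
    F=[(u,np.where(q[:,u])[0].max()+.5) for u in range(u0,u1) if q[:,u].any()]
    p=plane('top',F,.006)[:,:2]*1000;f=cv2.fitLine(np.float32(p),cv2.DIST_HUBER,0,.1,.1).ravel();print(' front edge',f,'yaw',-f[0]/f[1],len(F))
# prongs, weighted centroid
def yel(im):
    b,gg,r=[im[...,i].astype(float) for i in range(3)];return np.clip(np.minimum(r,gg)-b-40,0,80)
w=yel(im)
for nme,(u0,u1,us,r0,r1) in dict(b=(170,225,(196,197.),158,171),a=(340,385,None,168,182)).items():
    for side in(0,1):
        pts=[]
        for r in range(r0,r1):
            ctr={'b':197,'a':362}[nme]
            a,b=((u0,ctr) if side==0 else (ctr,u1))
            x=np.arange(a,b);ww=w[r,a:b]
            if ww.sum()>60: pts.append(((x*ww).sum()/ww.sum(),r))
        p=plane('top',pts,.18)[:,:2]*1000;s=np.polyfit(p[:,0],p[:,1],1);print(nme,side,len(pts),'slope',s[0],'at x',p[:,0].mean(),p[:,1].mean(),'rms',np.std(p[:,1]-np.polyval(s,p[:,0])))
s=I['scene'];cv2.imwrite('pics/c1.png',np.hstack([cv2.resize(s[140:250,285:375],(390,480),interpolation=2),cv2.resize(s[250:360,155:265],(400,480),interpolation=2)]))
E
```

```text
b (191, 122, 40, 35) ((814.9720458984375, 237.093017578125), (127.8861083984375, 112.44554138183594), 79.13658142089844)
 front edge [1.8131296e-01 9.8342544e-01 7.5935571e+02 2.4034193e+02] yaw -0.18436879 40
a (328, 130, 32, 32) ((786.3338623046875, -238.00369262695312), (113.36620330810547, 118.18045043945312), 87.19879913330078)
 front edge [ 7.5242229e-02  9.9716526e-01  7.2704541e+02 -2.3270380e+02] yaw -0.07545613 40
b 0 13 slope -0.175912401558823 at x 679.458240247186 278.8271365061747 rms 0.1660238980042128
b 1 13 slope -0.1859082019250377 at x 679.0104672065349 244.28658756742465 rms 0.20764228770439638
a 0 14 slope -0.0587397372132539 at x 641.9171013574739 -219.7407238852235 rms 0.16697092559225082
a 1 10 slope -0.06954108527150234 at x 635.4418112186088 -254.0875438708161 rms 0.13322174135140114
```

View pics/c1.png

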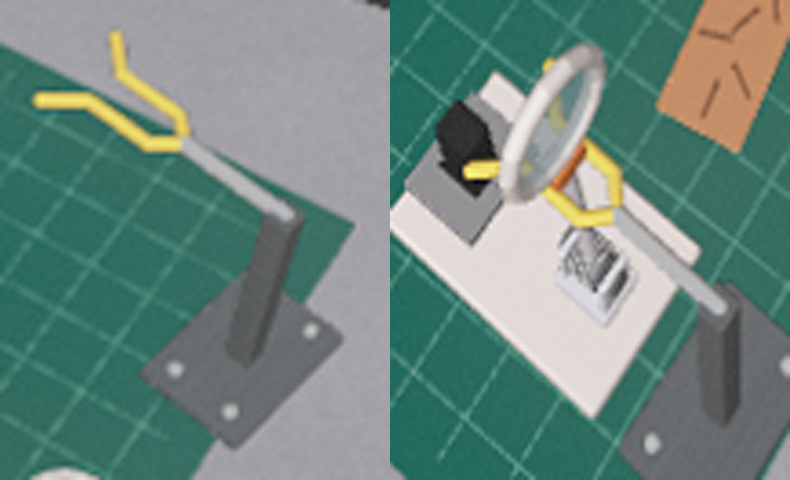

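Emit:
carry_out --deltas '[{"hand": 87, "dp": [0, 0, -0.2], "spin": 0}, {"hand": 87, "dp": [-0.1, -0.1, -0.28], "spin": -0.03}, {"hand": 87, "dp": [-0.95, -0.95, -0.28], "spin": -0.124}, {"hand": 87, "dp": [-0.95, -0.95, -0.28], "spin": -0.124}, {"hand": 87, "dp": [-0.95, -0.95, -0.28], "spin": -0.124}, {"hand": 87, "dp": [-0.95, -0.95, -0.28], "spin": -0.124}, {"hand": 87, "dp": [-0.95, -0.95, -0.28], "spin": -0.124}, {"hand": 87, "dp": [-0.95, -0.95, -0.28], "spin": -0.124}, {"hand": 87, "dp": [-0.95, -0.95, -0.28], "spin": -0.124}, {"hand": 87, "dp": [-0.95, -0.95, -0.28], "spin": -0.124}]'

```text
time: 1.1
ee_pos: [0.3784, 0.2514, 0.2528]
eef_rot: [0.023, 1.0, 0.0, -0.0]
ft_force: [-0.5, 0.3, 0.1]
width: 0.0871
grip_force: 0.0
```

```bash
cat >> h.py <<'E'
def go(X,yaw,n=''):
    "tool-frame units from current measured pose to world X with tool y at base yaw+90deg"
    s=read_state();R=Ro.from_quat(s['eef_rot']).as_matrix();d=R.T@(np.array(X)-s['ee_pos'])/.25
    a=np.arctan2(-R[0,1],R[1,1]);print(n,'t',round(s['time'],2),'pos',s['ee_pos'].round(4),'yaw',round(a,4),'zaxis',R[:,2].round(4),'dp',d.round(3),'spin',round(-(yaw-a)/np.pi,4))
E
python3 -c "
from h import *
go((.527,-.2305,.25),-.0428)"
```

```text
t 1.1 pos [0.3784 0.2514 0.2528] yaw -0.0456 zaxis [-0.e+00  6.e-04 -1.e+00] dp [-0.682 -1.898  0.01 ] spin -0.0009
```

Emit:
carry_out --deltas '[{"hand": 87, "dp": [-0.34, -1, 0.01], "spin": -0.0009}, {"hand": 87, "dp": [-0.34, -1, 0.01], "spin": -0.0009}, {"hand": 87, "dp": [-0.34, -1, 0.01], "spin": -0.0009}, {"hand": 87, "dp": [-0.34, -1, 0.01], "spin": -0.0009}, {"hand": 87, "dp": [-0.34, -1, 0.01], "spin": -0.0009}, {"hand": 87, "dp": [-0.34, -1, 0.01], "spin": -0.0009}, {"hand": 87, "dp": [-0.34, -1, 0.01], "spin": -0.0009}]'

```text
time: 1.8
ee_pos: [0.4527, -0.0022, 0.2501]
eef_rot: [0.021, 1.0, -0.0, -0.0]
ft_force: [-0.3, 1.6, -0.4]
width: 0.0871
grip_force: 0.0
```

Emit:
carry_out --deltas '[{"hand": 87, "dp": [-0.34, -0.898, 0], "spin": 0}, {"hand": 87, "dp": [-0.34, -0.898, 0], "spin": 0}, {"hand": 87, "dp": [-0.34, -0.898, 0], "spin": 0}, {"hand": 87, "dp": [-0.34, -0.898, 0], "spin": 0}, {"hand": 87, "dp": [-0.34, -0.898, 0], "spin": 0}, {"hand": 87, "dp": [-0.34, -0.898, 0], "spin": 0}, {"hand": 87, "dp": [-0.34, -0.898, 0], "spin": 0}, {"hand": 87, "dp": [-0.34, -0.898, 0], "spin": 0}]'

```text
time: 2.6
ee_pos: [0.5288, -0.2261, 0.2498]
eef_rot: [0.018, 1.0, 0.001, -0.0]
ft_force: [0.4, 0.7, -0.4]
width: 0.0871
grip_force: 0.0
```

```bash
python3 - <<'E'
from h import *
go((.527,-.2305,.033),-.0428)
im=camera('wrist')[:,:,::-1];cv2.imwrite('pics/w0.png',im)
hsv=cv2.cvtColor(im,cv2.COLOR_BGR2HSV)
b=(hsv[...,2]<60).astype(np.uint8)
for c in cv2.findContours(b,0,2)[0]:
    if cv2.contourArea(c)>150: print(cv2.boundingRect(c),cv2.minAreaRect(np.float32(plane('wrist',c[:,0],.082)[:,:2]*1000)))
E
```

```text
t 2.6 pos [ 0.5288 -0.2261  0.2498] yaw -0.0368 zaxis [-5.0e-04  1.4e-03 -1.0e+00] dp [ 0.006 -0.019  0.867] spin 0.0019
(359, 241, 153, 90) ((695.7672729492188, -5.143226623535156), (130.18247985839844, 197.168212890625), 4.024718284606934)
(0, 241, 512, 143) ((730.0460815429688, -235.28707885742188), (709.7481689453125, 215.02627563476562), 87.72740173339844)
(324, 228, 114, 46) ((642.179443359375, -76.34860229492188), (140.49134826660156, 59.442474365234375), 86.31929016113281)
(77, 227, 102, 46) ((628.101318359375, -390.51910400390625), (125.30745697021484, 60.071075439453125), 87.79153442382812)
(244, 140, 22, 12) ((507.1401672363281, -228.03834533691406), (23.298248291015625, 12.207791328430176), 87.7984390258789)
(422, 101, 29, 21) ((477.2345886230469, -30.872657775878906), (15.009275436401367, 27.503557205200195), 25.365535736083984)
```

View pics/w0.png

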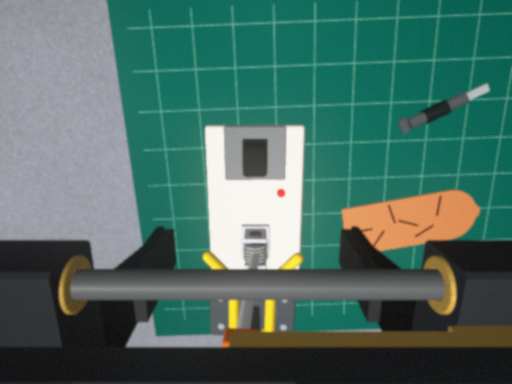

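```bash
python3 - <<'E'
from h import *
im=cv2.imread('pics/w0.png');g=im.max(2)
print(g[130:182,255].tolist()); print(g[150,236:276].tolist()); 
print('slab row185',np.where(g[185]>200)[0][[0,-1]],np.where(g[205,200:310]>200)[0][[0,-1]]+200, 'slab row110-140 col215',[r for r in range(110,140) if g[r,215]>200][0])
print(plane('wrist',[(255.5,139),(255.5,165),(255.5,176)],.082).round(4).tolist())
for r in(140,185,205,225):
    x=np.where(im[r,195:312].min(1)>170)[0]+195;print(r,x[0],x[-1],plane('wrist',[(x[0]-.5,r),(x[-1]+.5,r)],.014)[:,:2].round(4).tolist())
E
```

```text
[155, 155, 156, 158, 157, 157, 156, 151, 125, 87, 61, 54, 50, 51, 52, 49, 53, 53, 54, 57, 58, 60, 61, 63, 64, 65, 65, 64, 63, 66, 64, 67, 64, 64, 67, 67, 67, 69, 68, 70, 69, 71, 70, 71, 72, 81, 108, 139, 168, 207, 235, 246]
[158, 157, 157, 156, 154, 140, 112, 82, 62, 62, 59, 60, 60, 59, 59, 62, 60, 60, 60, 58, 59, 59, 58, 59, 59, 59, 60, 61, 56, 58, 76, 113, 144, 155, 159, 160, 159, 160, 159, 159]
slab row185 [208 301] [208 300] slab row110-140 col215 127
[[0.5, -0.2267, 0.082], [0.5291, -0.2278, 0.082], [0.5419, -0.2283, 0.082]]
140 205 303 [[0.5078, -0.2937], [0.5128, -0.1647]]
185 207 301 [[0.5686, -0.2961], [0.5736, -0.1674]]
205 208 301 [[0.5972, -0.297], [0.6022, -0.1674]]
225 209 300 [[0.6269, -0.298], [0.6319, -0.1688]]
```

```bash
python3 -c "
from h import *
go((.526,-.230,.033),-.042)"
```

```text
t 2.65 pos [ 0.5287 -0.2263  0.2501] yaw -0.0369 zaxis [-0.      0.0014 -1.    ] dp [ 0.01  -0.016  0.868] spin 0.0016
```

Emit:
carry_out --deltas '[{"hand": 87, "dp": [0.01, -0.016, 0.2], "spin": 0.0016}, {"hand": 87, "dp": [0.01, -0.016, 0.3], "spin": 0.0016}, {"hand": 87, "dp": [0.01, -0.016, 0.45], "spin": 0.0016}, {"hand": 87, "dp": [0.01, -0.016, 0.6], "spin": 0.0016}, {"hand": 87, "dp": [0.01, -0.016, 0.7], "spin": 0.0016}, {"hand": 87, "dp": [0.01, -0.016, 0.7], "spin": 0.0016}]'

```text
time: 3.25
ee_pos: [0.5237, -0.2299, 0.0723]
eef_rot: [0.021, 1.0, 0.001, -0.002]
ft_force: [-0.1, -0.0, 0.0]
width: 0.0868
grip_force: 0.0
```

```bash
python3 -c "
from h import *
go((.526,-.230,.033),-.042)"
```

```text
t 3.25 pos [ 0.5237 -0.2299  0.0723] yaw -0.0429 zaxis [-0.0048  0.0024 -1.    ] dp [-0.01  -0.     0.157] spin -0.0003
```

Emit:
carry_out --deltas '[{"hand": 87, "dp": [-0.009, 0, 0.08], "spin": 0}, {"hand": 87, "dp": [-0.009, 0, 0.157], "spin": 0}, {"hand": 87, "dp": [-0.009, 0, 0.157], "spin": 0}, {"hand": 87, "dp": [-0.009, 0, 0.157], "spin": 0}, {"hand": 87, "dp": [-0.009, 0, 0.157], "spin": 0}]'

```text
time: 3.75
ee_pos: [0.5288, -0.233, 0.0378]
eef_rot: [0.022, 1.0, -0.0, 0.001]
ft_force: [0.1, 0.4, 1.2]
width: 0.0867
grip_force: 0.0
```

```bash
python3 -c "
from h import *
go((.526,-.230,.033),-.042)
s=read_state();print(s['ft_force'],s['torque'])
cv2.imwrite('pics/top1.png',camera('top')[:,:,::-1]);cv2.imwrite('pics/scene1.png',camera('scene')[:,:,::-1])"
```

```text
t 3.75 pos [ 0.5288 -0.233   0.0378] yaw -0.0449 zaxis [ 2.4e-03 -2.0e-04 -1.0e+00] dp [0.012 0.011 0.019] spin -0.0009
[0.07245885 0.39080824 1.18814344] [ 0.02412462  0.01036074 -0.02633009]
```

View pics/top1.png

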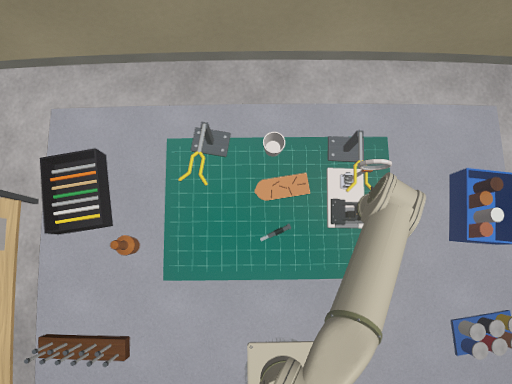

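View pics/scene1.png

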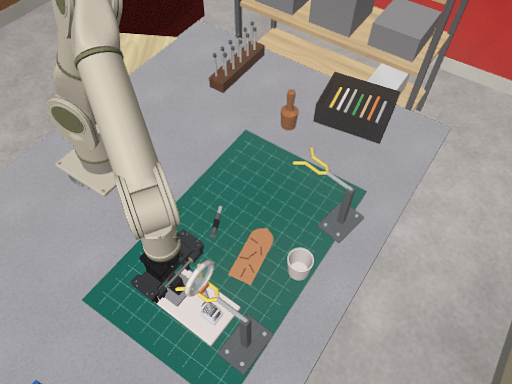

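```bash
python3 - <<'E'
from h import *
G=np.array([.5265,-.230]);f=np.array([np.cos(.0428),-np.sin(.0428)]);H=G+.125*f
side=np.array([np.sin(.0428),np.cos(.0428)])
P=lambda r,th:np.r_[H-side*r*np.sin(th),.05+r*np.cos(th)]
for n in('scene','top'):
    im=cv2.imread(f'pics/{n}1.png');hsv=cv2.cvtColor(im,cv2.COLOR_BGR2HSV)
    o=((hsv[...,0]>3)&(hsv[...,0]<20)&(hsv[...,1]>130)&(hsv[...,2]>90)).astype(np.uint8)
    c,l,st,ce=cv2.connectedComponentsWithStats(o)
    for i in range(1,c):
        if st[i,4]>6: print(n,st[i],ce[i].round(1),hsv[l==i].mean(0).round())
    for th in(-.05,0,.05): print(n,th,'box',project(n,P(.169,th)).round(1),'lens',project(n,P(.222,th)).round(1),'neck',project(n,P(.13,th)).round(1))
im=cv2.imread('pics/scene1.png')
cv2.imwrite('pics/c2.png',np.hstack([cv2.resize(im[255:335,160:250],(540,480),interpolation=cv2.INTER_NEAREST),cv2.resize(cv2.imread('pics/top1.png')[150:190,350:395],(250,480),interpolation=cv2.INTER_NEAREST)]))
E
```

```text
scene [ 0  0 18 10 99] [6.1 3. ] [ 13. 140.  99.]
scene [281  90  17  40 265] [288.5 110.2] [ 12. 139. 152.]
scene [367  96  14  25  89] [373.2 107.5] [ 11. 159. 198.]
scene [199 283  10  11  35] [203.9 288.3] [ 12. 168. 171.]
scene -0.05 box [[207.1 281.2]] lens [[206.1 270.5]] neck [[207.8 288.5]]
scene 0 box [[204.8 283.8]] lens [[202.9 274.1]] neck [[206.1 290.5]]
scene 0.05 box [[202.5 286.6]] lens [[199.7 277.8]] neck [[204.4 292.5]]
top [ 50 171  46  11 172] [ 72.5 175.6] [ 13. 193. 194.]
top [362 170  11   2  12] [367.2 170.1] [ 12. 152. 160.]
top [480 191  12  14 137] [485.4 197.5] [ 13. 149. 166.]
top [483 223   9  13  24] [488.6 230.6] [ 10. 134. 168.]
top [111 236  28  19 373] [125.2 244.9] [ 13. 158. 143.]
top [ 39 338  86  23 910] [ 91.1 347.3] [ 12. 145.  97.]
top [ 39 340  11   7  41] [ 42.7 342.7] [ 12. 151.  94.]
top -0.05 box [[360.9 168.5]] lens [[365.6 164.2]] neck [[357.6 171.3]]
top 0 box [[363.7 168.5]] lens [[369.6 164.3]] neck [[359.8 171.4]]
top 0.05 box [[366.5 168.7]] lens [[373.4 164.5]] neck [[361.9 171.5]]
```

View pics/c2.png

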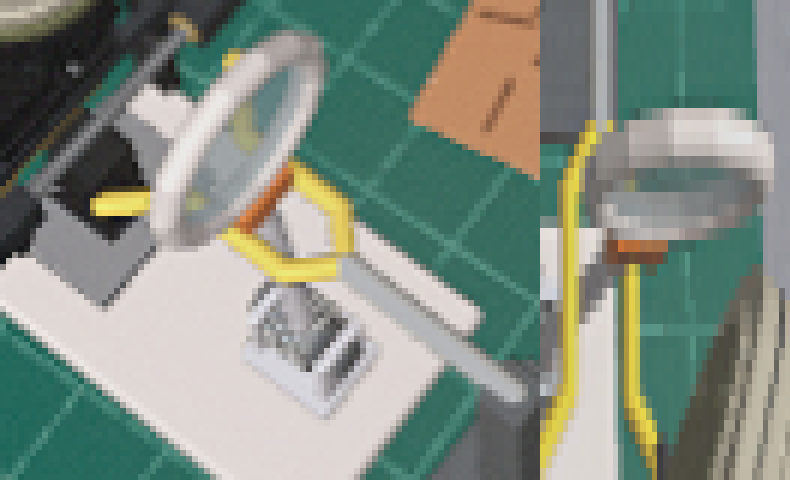

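Emit:
carry_out --deltas '[{"hand": 87, "dp": [0.01, 0.011, 0.018], "spin": -0.0006}, {"hand": 87, "dp": [0.01, 0.011, 0.018], "spin": -0.0006}, {"hand": 87, "dp": [0.01, 0.011, 0.018], "spin": -0.0006}]'

```text
time: 4.15
ee_pos: [0.5252, -0.2299, 0.0314]
eef_rot: [0.022, 1.0, 0.0, -0.0]
ft_force: [-0.3, -0.5, -0.2]
width: 0.0867
grip_force: 0.0
```

```bash
python3 -c "
from h import *
go((.526,-.230,.033),-.042)
s=read_state();print(s['ft_force'],s['torque'],s['joint_vel'].round(4))
camera('scene')
go((.526,-.230,.033),-.042)
camera('scene')
go((.526,-.230,.033),-.042)
"
```

```text
t 4.15 pos [ 0.5252 -0.2299  0.0314] yaw -0.0434 zaxis [-2.e-04  3.e-04 -1.e+00] dp [-0.003 -0.    -0.006] spin -0.0005
[-0.32575259 -0.46197691 -0.18579634] [0.02593155 0.0031204  0.07012407] [ 0.0019  0.0021  0.0014 -0.006  -0.0014 -0.0006 -0.0003]
 t 4.2 pos [ 0.5253 -0.2301  0.0315] yaw -0.0436 zaxis [-1.e-04  1.e-04 -1.e+00] dp [-0.003  0.    -0.006] spin -0.0005
 t 4.25 pos [ 0.5253 -0.2302  0.0315] yaw -0.0436 zaxis [ 0.  0. -1.] dp [-0.003  0.001 -0.006] spin -0.0005
```

Emit:
carry_out --deltas '[{"hand": 20, "dp": [0, 0, 0], "spin": 0}, {"hand": 20, "dp": [0, 0, 0], "spin": 0}, {"hand": 20, "dp": [0, 0, 0], "spin": 0}, {"hand": 20, "dp": [0, 0, 0], "spin": 0}, {"hand": 20, "dp": [0, 0, 0], "spin": 0}, {"hand": 20, "dp": [0, 0, 0], "spin": 0}, {"hand": 20, "dp": [0, 0, 0], "spin": 0}, {"hand": 20, "dp": [0, 0, 0], "spin": 0}, {"hand": 20, "dp": [0, 0, 0], "spin": 0}, {"hand": 20, "dp": [0, 0, 0], "spin": 0}]' --force 60

```text
time: 5.25
ee_pos: [0.5253, -0.2299, 0.0314]
eef_rot: [0.022, 1.0, 0.0, -0.0]
ft_force: [-0.9, 1.3, 1.5]
width: 0.0276
grip_force: 60.0
```

```bash
cat > m.py <<'E'
from h import *
from scipy.optimize import minimize_scalar
import json,os
def pose():
    s=read_state();R=Ro.from_quat(s['eef_rot']).as_matrix()
    return s['time'],s['ee_pos'],np.arctan2(-R[0,1],R[1,1]),R[1,2],s
def pt(X,yaw,r,th,roll=0):
    f=np.array([np.cos(yaw),np.sin(yaw),0]);l=np.array([-np.sin(yaw),np.cos(yaw),0])
    return X+[0,0,.0185]+.125*f-l*r*np.sin(th)+np.array([0,0,r*np.cos(th)])
def theta(save=None):
    t,X,yaw,tz,s=pose();im=camera('scene')[:,:,::-1]
    if save: cv2.imwrite(save,im)
    hsv=cv2.cvtColor(im,cv2.COLOR_BGR2HSV).astype(int)
    o=((hsv[...,0]>3)&(hsv[...,0]<20)&(hsv[...,1]>125)&(hsv[...,2]>80)).astype(np.uint8)
    c=project('scene',[pt(X,yaw,.165,a) for a in(-.4,0,.4)])
    lo=np.floor(c.min(0)-8).astype(int);hi=np.ceil(c.max(0)+8).astype(int)
    m=np.zeros_like(o);m[lo[1]:hi[1],lo[0]:hi[0]]=o[lo[1]:hi[1],lo[0]:hi[0]]
    n,l,st,ce=cv2.connectedComponentsWithStats(m)
    if n<2: print('no orange');return t,X,yaw,None
    k=1+st[1:,4].argmax();p=ce[k]
    res=minimize_scalar(lambda a:((project('scene',pt(X,yaw,.165,a))[0]-p)**2).sum(),bounds=(-.5,.5),method='bounded')
    print('t %.2f X %s yaw %.4f zax_y %.4f area %d px %s th %.4f res %.1f tq %s n%d'%(t,X.round(4),yaw,tz,st[k,4],p.round(1),res.x,res.fun**.5,s['torque'].round(3),n))
    return t,X,yaw,res.x
E
python3 -c "
from m import *
print(read_state()['width'],read_state()['grip_force'])
for i in range(3): theta()"
```

```text
0.027554619929750626 60.00119984149933
t 5.25 X [ 0.5253 -0.2299  0.0314] yaw -0.0431 zax_y 0.0004 area 36 px [204.  288.1] th 0.0480 res 2.1 tq [0.333 0.185 0.214] n4
t 5.30 X [ 0.5253 -0.2299  0.0315] yaw -0.0432 zax_y 0.0004 area 35 px [203.9 288.3] th 0.0508 res 2.1 tq [0.351 0.119 0.223] n2
t 5.35 X [ 0.5253 -0.2299  0.0314] yaw -0.0432 zax_y 0.0004 area 35 px [203.9 288.3] th 0.0506 res 2.1 tq [0.357 0.17  0.25 ] n3
```

Emit:
carry_out --deltas '[{"hand": 20, "dp": [0, 0, -0.005], "spin": 0}, {"hand": 20, "dp": [0, 0, -0.012], "spin": 0}, {"hand": 20, "dp": [0, 0, -0.02], "spin": 0}, {"hand": 20, "dp": [0, 0, -0.028], "spin": 0}, {"hand": 20, "dp": [0, 0, -0.032], "spin": 0}, {"hand": 20, "dp": [0, 0, -0.032], "spin": 0}, {"hand": 20, "dp": [0, 0, -0.032], "spin": 0}]'

```text
time: 6.1
ee_pos: [0.5251, -0.2301, 0.0393]
eef_rot: [0.022, 1.0, 0.0, -0.0]
ft_force: [0.2, 0.5, -5.9]
width: 0.0275
grip_force: 59.9
```

```bash
python3 - <<'E'
from m import *
for i in range(3): theta()
im=cv2.imread('pics/top0.png');hsv=cv2.cvtColor(im,cv2.COLOR_BGR2HSV)
m=((hsv[...,0]>5)&(hsv[...,0]<20)&(hsv[...,1]>120)).astype(np.uint8);m[:,:105]=0;m[:,145:]=0;m[:230]=0;m[260:]=0
v,u=np.where(m);print('maul top-view px',u.min(),u.max(),v.min(),v.max());print(plane('top',[(u.max(),245),(u.min(),245)],.02).round(3).tolist())
c=[(289,127)];print('maul scene head base',plane('scene',c,0.0).round(3), 'handle top',tri('scene',(291,92),'top',(114,244)))
print('knife',plane('top',[(276,232)],.01).round(3),'jar',plane('top',[(274,143)],.07).round(3))
E
```

```text
t 6.10 X [ 0.5251 -0.2301  0.0393] yaw -0.0437 zax_y 0.0001 area 31 px [205.1 288.6] th 0.0527 res 4.4 tq [ 0.067  0.437 -0.019] n2
t 6.15 X [ 0.5251 -0.2301  0.0393] yaw -0.0436 zax_y 0.0001 area 30 px [205.  288.7] th 0.0548 res 4.4 tq [ 0.086  0.5   -0.014] n2
t 6.20 X [ 0.5252 -0.2301  0.0393] yaw -0.0436 zax_y 0.0001 area 31 px [205.1 288.6] th 0.0529 res 4.4 tq [0.081 0.476 0.06 ] n2
maul top-view px 111 138 236 254
[[0.439, 0.482, 0.02], [0.439, 0.576, 0.02]]
maul scene head base [[0.447 0.505 0.   ]] handle top (array([0.4397312 , 0.50898867, 0.16539197]), np.float64(0.0007730053957112575))
knife [[0.479 0.012 0.01 ]] jar [[0.776 0.016 0.07 ]]
```

Emit:
carry_out --deltas '[{"hand": 20, "dp": [0, 0, -0.008], "spin": 0}, {"hand": 20, "dp": [0, 0, -0.016], "spin": 0}, {"hand": 20, "dp": [0, 0, -0.024], "spin": 0}, {"hand": 20, "dp": [0, 0, -0.024], "spin": 0}, {"hand": 20, "dp": [0, 0, -0.024], "spin": 0}]'

```text
time: 6.75
ee_pos: [0.5253, -0.2301, 0.0455]
eef_rot: [0.022, 1.0, 0.0, 0.0]
ft_force: [0.1, -0.2, -6.7]
width: 0.0275
grip_force: 59.9
```

```bash
python3 - <<'E'
from m import *
for i in range(2): r=theta('pics/s2.png')
t,X,yaw,th=r
print(project('scene',pt(X,yaw,.165,th)), read_state()['ft_force'])
print(project('scene',pt(X+np.array([0,0,-.01]),yaw,.165,th)),project('scene',pt(X+np.array([.01,0,0]),yaw,.165,th)))
# far slab corners white in scene
im=cv2.imread('pics/s2.png');cv2.imwrite('pics/c3.png',np.hstack([cv2.resize(cv2.imread('pics/scene1.png')[255:350,150:250],(400,380)),cv2.resize(im[255:350,150:250],(400,380))]))
E
```

```text
t 6.75 X [ 0.5253 -0.2301  0.0455] yaw -0.0435 zax_y 0.0001 area 31 px [205.  287.5] th 0.0522 res 4.4 tq [0.08  0.492 0.008] n2
t 6.80 X [ 0.5253 -0.2301  0.0455] yaw -0.0435 zax_y 0.0001 area 33 px [204.9 287.5] th 0.0531 res 4.3 tq [ 0.106  0.475 -0.05 ] n2
[[201.56372877 284.68616332]] [-0.37098536  0.21443021 -6.45780663]
[[201.93120671 286.44728987]] [[204.93231425 286.95266381]]
```

View pics/c3.png

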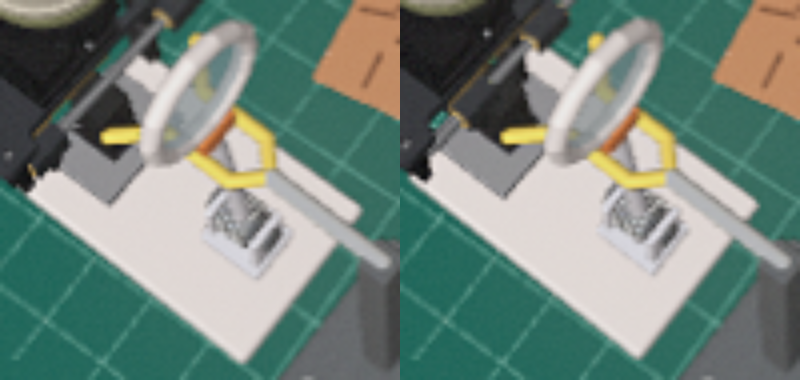

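Emit:
carry_out --deltas '[{"hand": 20, "dp": [0, -0.004, 0], "spin": 0}, {"hand": 20, "dp": [0, -0.008, 0], "spin": 0}, {"hand": 20, "dp": [0, -0.012, 0], "spin": 0}, {"hand": 20, "dp": [0, -0.012, 0], "spin": 0}, {"hand": 20, "dp": [0, -0.012, 0], "spin": 0}]'

```text
time: 7.35
ee_pos: [0.5252, -0.2332, 0.0454]
eef_rot: [0.022, 1.0, 0.0, -0.0]
ft_force: [-0.6, 0.6, -5.6]
width: 0.0273
grip_force: 59.9
```

```bash
sed -i 's/^    return X+\[0,0,.0185\]+.125\*f-l\*r\*np.sin(th)+np.array(\[0,0,r\*np.cos(th)\])/    w=r*np.cos(th);ph=PH;z=np.array([0,0,1.])\n    return X+.0185*z+.125*(f-ph*z)+w*(z+ph*f)-l*r*np.sin(th)/; s/^import json,os/import json,os\nPH=.035/' m.py; python3 - <<'E'
import m
from m import *
for ph in(.02,.03,.04,.05):
    m.PH=ph;theta()
E
```

```text
t 7.35 X [ 0.5252 -0.2332  0.0454] yaw -0.0437 zax_y 0.0001 area 34 px [205.6 286.6] th 0.0150 res 2.6 tq [ 0.043  0.47  -0.008] n3
t 7.40 X [ 0.5252 -0.2331  0.0455] yaw -0.0436 zax_y 0.0001 area 35 px [205.7 286.4] th 0.0114 res 1.7 tq [0.046 0.426 0.011] n2
t 7.45 X [ 0.5252 -0.2331  0.0455] yaw -0.0436 zax_y 0.0001 area 35 px [205.7 286.4] th 0.0103 res 0.9 tq [0.048 0.46  0.051] n3
t 7.50 X [ 0.5252 -0.2331  0.0455] yaw -0.0436 zax_y 0.0001 area 34 px [205.6 286.6] th 0.0120 res 0.1 tq [ 0.063  0.487 -0.034] n2
```

Emit:
carry_out --deltas '[{"hand": 20, "dp": [0, -0.004, 0], "spin": 0}, {"hand": 20, "dp": [0, -0.004, 0], "spin": 0}, {"hand": 20, "dp": [0, -0.004, 0], "spin": 0}, {"hand": 20, "dp": [0, -0.004, 0], "spin": 0}, {"hand": 20, "dp": [0, -0.004, 0], "spin": 0}, {"hand": 20, "dp": [0, -0.004, 0], "spin": 0}]'

```text
time: 8.15
ee_pos: [0.5252, -0.2341, 0.0455]
eef_rot: [0.022, 1.0, 0.0, 0.0]
ft_force: [-0.6, 0.2, -6.0]
width: 0.0273
grip_force: 59.9
```

```bash
python3 - <<'E'
from m import *
for i in range(2):theta()
E
```

```text
t 8.15 X [ 0.5252 -0.2341  0.0455] yaw -0.0435 zax_y 0.0001 area 34 px [205.  287.1] th 0.0185 res 1.3 tq [ 0.031  0.476 -0.002] n3
t 8.20 X [ 0.5252 -0.2341  0.0455] yaw -0.0436 zax_y 0.0001 area 35 px [204.9 287.2] th 0.0208 res 1.3 tq [ 0.017  0.451 -0.009] n5
```

Emit:
carry_out --deltas '[{"hand": 20, "dp": [0, -0.001, 0], "spin": 0}, {"hand": 20, "dp": [0, -0.002, 0], "spin": 0}, {"hand": 20, "dp": [0, -0.003, 0], "spin": 0}, {"hand": 20, "dp": [0, -0.004, 0], "spin": 0}, {"hand": 20, "dp": [0, -0.004, 0], "spin": 0}, {"hand": 20, "dp": [0, -0.004, 0], "spin": 0}, {"hand": 20, "dp": [0, -0.004, 0], "spin": 0}, {"hand": 20, "dp": [0, -0.004, 0], "spin": 0}]'

```text
time: 9.05
ee_pos: [0.5251, -0.2351, 0.0455]
eef_rot: [0.022, 1.0, 0.0, 0.0]
ft_force: [0.7, 0.9, -6.1]
width: 0.027
grip_force: 59.9
```

```bash
python3 - <<'E'
from m import *
for i in range(2):theta()
E
```

```text
t 9.05 X [ 0.5251 -0.2351  0.0455] yaw -0.0435 zax_y 0.0001 area 34 px [205.3 286.9] th 0.0070 res 1.3 tq [0.003 0.499 0.1  ] n3
t 9.10 X [ 0.5251 -0.2351  0.0455] yaw -0.0436 zax_y 0.0001 area 34 px [205.3 286.9] th 0.0068 res 1.3 tq [0.058 0.456 0.02 ] n2
```

```bash
cat > c.py <<'E'
from m import *
from scipy.linalg import expm
B,GA,L2=4.52,.952,3.69
A=np.array([[0,1,0],[L2,-GA,-L2],[0,0,0.]]);bv=np.array([B,-GA*B,0])
DT=.005;F=expm(A*DT);g=F@bv*DT
TAU=.04
S='st.json'
load=lambda:json.load(open(S))
def save(d):json.dump(d,open(S,'w'))
def hinge(p):return [p[0]+.125*np.cos(p[3]),p[1]+.125*np.sin(p[3])]
def sim(x,yf,cmds):
    "cmds: (dur, y_end) linear pieces; yf=[y_cmd,f1,f2] lag filter; arrays may carry a trailing axis"
    a=1-np.exp(-DT/TAU)
    for dur,ye in cmds:
        n=int(round(dur/DT));y0=yf[0]
        for i in range(n):
            c=y0+(ye-y0)*(i+1)/n;f1=yf[1]+a*(c-yf[1]);f2=yf[2]+a*(f1-yf[2])
            x=F@x+np.multiply.outer(g,(f2-yf[2])/DT);yf=[c,f1,f2]
        yf[0]=ye
    return x,yf
def init(pose,t,x,sd):
    hy=hinge(pose)[1];save(dict(pose=pose,t=t,x=x,P=np.diag(np.square(sd)).tolist(),yf=[hy]*3,pend=[],v=0.))
def step_cov(P,dt):
    n=max(int(round(dt/.05)),0);F5=expm(A*.05)
    for _ in range(n):P=F5@P@F5.T+np.diag([.004**2,.04**2,.005**2])*.05
    return P
def obs(n=1,save_png=None):
    d=load();x=np.array(d['x']);P=np.array(d['P']);yf=d['yf']
    for i in range(n):
        t,X,yaw,th=theta(save_png)
        if d['pend']:
            tot=sum(c[0] for c in d['pend']);extra=t-d['t']-tot
            cm=[tuple(c) for c in d['pend']]
            if extra>.004:cm.append((extra,cm[-1][1]))
        else: cm=[(t-d['t'],yf[0])]
        x,yf=sim(x,yf,[c for c in cm if c[0]>.004]);P=step_cov(P,t-d['t']);d['t']=t;d['pend']=[]
        hm=hinge([X[0],X[1],0,yaw])[1];pr=x[0]
        if th is not None:
            R=.004**2;K=P[:,0]/(P[0,0]+R);x=x+K*(th-x[0]);P=P-np.outer(K,P[0])
        print('pred %.4f est th %.4f om %.4f e %.4f | hinge y meas %.4f model %.4f cmdpose'%(pr,x[0],x[1],x[2],hm,yf[2]),np.round(d['pose'],4))
    d['x']=x.tolist();d['P']=P.tolist();d['yf']=yf;save(d)
def plan(hx,hy,yaw,z,T,M=8,rx=.015,ry=.06,rz=.04,wt=.05,show=True):
    "free rows: M rows + .05 hold per cycle; reach hy at rest and upright after T s"
    d=load();x0=np.array(d['x']);nc=int(np.ceil(max(T,2.4)/(M*.1+.05)));N=nc*M
    # unit responses in row velocities (m per row)
    U=np.eye(N);y=np.zeros(N+1);X=np.zeros((3,N+1));X[:,N]=x0;yc=d['yf'];yf=[np.r_[np.zeros(N),v] for v in yc];Y=yf[0].copy();th=[]
    X,yf=sim(X,yf,[(.05,Y)])           # hold of the picture just taken
    for k in range(N):
        Y=Y+np.r_[U[k],0];X,yf=sim(X,yf,[(.1,Y)]);th.append(X[0]-X[2])
        if k%M==M-1:X,yf=sim(X,yf,[(.05,Y)])
    th=np.array(th);D=np.diff(np.vstack([np.zeros(N),U]),axis=0)  # velocity differences
    r=np.zeros(N);r[0]=d['v']
    E=np.vstack([th[-1],X[1],Y]);tgt=np.array([0,0,hy])
    rows=[D*1000*.3, th[:,:N]*100*wt, 1e4*E[:,:N]];rhs=[r*1000*.3,-th[:,N]*100*wt,1e4*(tgt-E[:,N])]
    u=np.linalg.lstsq(np.vstack(rows),np.concatenate(rhs),rcond=None)[0]
    p=np.array(d['pose']);f=np.array([np.cos(p[3]),np.sin(p[3])]);l=np.array([-f[1],f[0]])
    H=np.array(hinge(p));q=p.copy();h=H.copy();out=[];pend=[[.05,d['yf'][0]]]
    for k in range(M):
        h[0]+=np.clip(hx-h[0],-rx*.1,rx*.1);q[2]+=np.clip(z-q[2],-rz*.1,rz*.1);q[3]+=np.clip(yaw-q[3],-ry*.1,ry*.1);h[1]+=u[k]
        G=h-.125*np.array([np.cos(q[3]),np.sin(q[3])]);e=G-p[:2]
        out.append(dict(hand=20,dp=[round(float(v),3)+0 for v in(-e@f/.25,e@l/.25,-(q[2]-p[2])/.25)],spin=round(float(-(q[3]-p[3])/np.pi),4)+0))
        o=out[-1];e2=-o['dp'][0]*.25*f+o['dp'][1]*.25*l;cy=p[1]+e2[1]+.125*np.sin(p[3]-o['spin']*np.pi);pend.append([.1,float(cy)])
    q[:2]=p[:2]+e2;q[2]=p[2]-o['dp'][2]*.25;q[3]=p[3]-o['spin']*np.pi
    tt=th@np.r_[u,1];print('max |th-e| %.3f vmax %.1f mm/row N %d'%(abs(tt).max(),abs(u).max()*1000,N),'th',tt[:M].round(3))
    d.update(pose=q.tolist(),pend=pend,v=float(u[M-1]));save(d);print(json.dumps(out))
E
python3 - <<'E'
# dry test of planner
import c,time
c.S='test.json';c.init([.415,-.2326,.0455,-.0436],0,[.03,.02,0.],[.03,.1,.01]);t=time.time()
c.plan(.573,.281,-.182,.09,9);print(time.time()-t)
E
```

```text
max |th-e| 0.058 vmax 11.7 mm/row N 88 th [ 0.03   0.024  0.014  0.002 -0.011 -0.022 -0.032 -0.04 ]
[{"hand": 20, "dp": [-0.006, -0.005, -0.016], "spin": 0.0019}, {"hand": 20, "dp": [-0.013, -0.016, -0.032], "spin": 0.0038}, {"hand": 20, "dp": [-0.02, -0.03, -0.048], "spin": 0.0057}, {"hand": 20, "dp": [-0.027, -0.046, -0.064], "spin": 0.0076}, {"hand": 20, "dp": [-0.034, -0.062, -0.08], "spin": 0.0095}, {"hand": 20, "dp": [-0.04, -0.076, -0.096], "spin": 0.0115}, {"hand": 20, "dp": [-0.047, -0.09, -0.112], "spin": 0.0134}, {"hand": 20, "dp": [-0.054, -0.101, -0.128], "spin": 0.0153}]
0.12339067459106445
```

Emit:
carry_out --deltas '[{"hand": 20, "dp": [0.016, 0, 0], "spin": 0}, {"hand": 20, "dp": [0.04, 0.001, 0], "spin": 0}, {"hand": 20, "dp": [0.08, 0.002, 0], "spin": 0}, {"hand": 20, "dp": [0.128, 0.003, 0], "spin": 0}, {"hand": 20, "dp": [0.176, 0.004, 0], "spin": 0}, {"hand": 20, "dp": [0.224, 0.005, 0], "spin": 0}, {"hand": 20, "dp": [0.272, 0.006, 0], "spin": 0}, {"hand": 20, "dp": [0.32, 0.007, 0], "spin": 0}, {"hand": 20, "dp": [0.368, 0.008, 0], "spin": 0}, {"hand": 20, "dp": [0.408, 0.009, 0], "spin": 0}, {"hand": 20, "dp": [0.432, 0.01, 0], "spin": 0}, {"hand": 20, "dp": [0.44, 0.01, 0], "spin": 0}]'

```text
time: 10.35
ee_pos: [0.4148, -0.2277, 0.0455]
eef_rot: [0.022, 1.0, 0.0, 0.0]
ft_force: [0.2, -0.2, -6.4]
width: 0.0273
grip_force: 59.9
```

```bash
python3 - <<'E'
from c import *
t=read_state()['time'];init([.4152,-.2278,.0455,-.0436],t,[.02,.02,0.],[.05,.1,.015])
obs(3);plan(.573,.281,-.182,.09,9,M=5)
E
```

```text
t 10.35 X [ 0.4148 -0.2277  0.0455] yaw -0.0437 zax_y 0.0005 area 39 px [169.7 262. ] th 0.0392 res 1.1 tq [0.022 0.412 0.048] n2
pred 0.0200 est th 0.0391 om 0.0200 e 0.0000 | hinge y meas -0.2332 model -0.2332 cmdpose [ 0.4152 -0.2278  0.0455 -0.0436]
t 10.40 X [ 0.415  -0.2278  0.0456] yaw -0.0437 zax_y 0.0004 area 40 px [169.8 262. ] th 0.0391 res 1.1 tq [ 0.028  0.46  -0.016] n2
pred 0.0402 est th 0.0394 om 0.0168 e 0.0000 | hinge y meas -0.2332 model -0.2332 cmdpose [ 0.4152 -0.2278  0.0455 -0.0436]
t 10.45 X [ 0.4155 -0.2278  0.0456] yaw -0.0435 zax_y 0.0002 area 37 px [169.8 262.1] th 0.0399 res 1.0 tq [ 0.124  0.431 -0.012] n2
pred 0.0404 est th 0.0401 om 0.0197 e 0.0000 | hinge y meas -0.2332 model -0.2332 cmdpose [ 0.4152 -0.2278  0.0455 -0.0436]
max |th-e| 0.062 vmax 12.5 mm/row N 85 th [ 0.04   0.032  0.02   0.006 -0.009]
[{"hand": 20, "dp": [-0.006, -0.007, -0.016], "spin": 0.0019}, {"hand": 20, "dp": [-0.013, -0.021, -0.032], "spin": 0.0038}, {"hand": 20, "dp": [-0.02, -0.038, -0.048], "spin": 0.0057}, {"hand": 20, "dp": [-0.027, -0.058, -0.064], "spin": 0.0076}, {"hand": 20, "dp": [-0.034, -0.077, -0.08], "spin": 0.0095}]
```

Emit:
carry_out --deltas '[{"hand": 20, "dp": [-0.006, -0.007, -0.016], "spin": 0.0019}, {"hand": 20, "dp": [-0.013, -0.021, -0.032], "spin": 0.0038}, {"hand": 20, "dp": [-0.02, -0.038, -0.048], "spin": 0.0057}, {"hand": 20, "dp": [-0.027, -0.058, -0.064], "spin": 0.0076}, {"hand": 20, "dp": [-0.034, -0.077, -0.08], "spin": 0.0095}]'

```text
time: 11.0
ee_pos: [0.4232, -0.2481, 0.0659]
eef_rot: [0.037, 0.999, -0.0, 0.0]
ft_force: [-0.3, 0.6, -6.2]
width: 0.0272
grip_force: 59.9
```

```bash
python3 - <<'E'
from c import *
obs(1);plan(.573,.281,-.182,.09,8.5,M=6)
E
```

```text
t 11.00 X [ 0.4232 -0.2481  0.0659] yaw -0.0740 zax_y -0.0002 area 41 px [165.  266.7] th 0.0234 res 1.0 tq [0.108 0.454 0.041] n2
pred -0.0087 est th 0.0229 om 0.1815 e -0.0047 | hinge y meas -0.2573 model -0.2524 cmdpose [ 0.4229 -0.2474  0.0655 -0.0734]
max |th-e| 0.081 vmax 14.2 mm/row N 84 th [ 0.025  0.013 -0.003 -0.02  -0.035 -0.049]
[{"hand": 20, "dp": [-0.008, -0.027, -0.016], "spin": 0.0019}, {"hand": 20, "dp": [-0.017, -0.058, -0.032], "spin": 0.0038}, {"hand": 20, "dp": [-0.025, -0.09, -0.048], "spin": 0.0057}, {"hand": 20, "dp": [-0.034, -0.123, -0.064], "spin": 0.0076}, {"hand": 20, "dp": [-0.043, -0.155, -0.08], "spin": 0.0095}, {"hand": 20, "dp": [-0.051, -0.184, -0.096], "spin": 0.0115}]
```

```bash
sed -i 's/^TAU=.04/TAU=.008/; s/R=.004\*\*2/R=.0025**2/; s/def obs(n=1,save_png=None):/def obs(n=1,save_png=None,given=None):/; s/        t,X,yaw,th=theta(save_png)/        t,X,yaw,th=given if given else theta(save_png)/' c.py; python3 - <<'E'
from c import *
p0=[.4152,-.2278,.0455,-.0436]
init(p0,10.35,[.03,.02,0.],[.05,.1,.08])
for t,th in((10.35,.0392),(10.4,.0391),(10.45,.0399)): obs(given=(t,np.array(p0[:3]),-.0436,th))
d=load();p=p0;f=np.array([np.cos(p[3]),np.sin(p[3])]);l=np.array([-f[1],f[0]])
rows=[(-.006,-.007,.0019),(-.013,-.021,.0038),(-.02,-.038,.0057),(-.027,-.058,.0076),(-.034,-.077,.0095)]
pend=[[.05,d['yf'][0]]]
for a,b,s in rows:
    e=-a*.25*f+b*.25*l;pend.append([.1,float(p[1]+e[1]+.125*np.sin(p[3]-s*np.pi))])
d['pend']=pend;d['pose']=[p[0]+e[0],p[1]+e[1],p[2]+.02,p[3]-s*np.pi];d['v']=pend[-1][1]-pend[-2][1];save(d)
obs(given=(11.0,np.array([.4232,-.2481,.0659]),-.074,.0234))
plan(.573,.281,-.182,.09,8.5,M=5)
E
```

```text
pred 0.0300 est th 0.0392 om 0.0200 e 0.0000 | hinge y meas -0.2332 model -0.2332 cmdpose [ 0.4152 -0.2278  0.0455 -0.0436]
pred 0.0403 est th 0.0393 om 0.0106 e 0.0010 | hinge y meas -0.2332 model -0.2332 cmdpose [ 0.4152 -0.2278  0.0455 -0.0436]
pred 0.0400 est th 0.0399 om 0.0162 e 0.0012 | hinge y meas -0.2332 model -0.2332 cmdpose [ 0.4152 -0.2278  0.0455 -0.0436]
pred -0.0261 est th 0.0233 om 0.2595 e -0.0647 | hinge y meas -0.2573 model -0.2559 cmdpose [ 0.4229 -0.2474  0.0655 -0.0734]
max |th-e| 0.121 vmax 18.4 mm/row N 80 th [ 0.085  0.058  0.026 -0.006 -0.036]
[{"hand": 20, "dp": [-0.009, -0.039, -0.016], "spin": 0.0019}, {"hand": 20, "dp": [-0.019, -0.091, -0.032], "spin": 0.0038}, {"hand": 20, "dp": [-0.03, -0.15, -0.048], "spin": 0.0057}, {"hand": 20, "dp": [-0.041, -0.214, -0.064], "spin": 0.0076}, {"hand": 20, "dp": [-0.052, -0.277, -0.08], "spin": 0.0095}]
```

Emit:
carry_out --deltas '[{"hand": 20, "dp": [-0.009, -0.039, -0.016], "spin": 0.0019}, {"hand": 20, "dp": [-0.019, -0.091, -0.032], "spin": 0.0038}, {"hand": 20, "dp": [-0.03, -0.15, -0.048], "spin": 0.0057}, {"hand": 20, "dp": [-0.041, -0.214, -0.064], "spin": 0.0076}, {"hand": 20, "dp": [-0.052, -0.277, -0.08], "spin": 0.0095}]'

```text
time: 11.55
ee_pos: [0.4308, -0.3192, 0.0858]
eef_rot: [0.052, 0.999, -0.0, 0.0]
ft_force: [0.0, -0.3, -6.6]
width: 0.0272
grip_force: 59.9
```

```bash
python3 - <<'E'
from c import *
obs(1);d=load();print(np.array(d['P']).diagonal()**.5,read_state()['ee_pos'])
json.dump(d,open('bak.json','w'))
plan(.573,.281,-.182,.09,8.5,M=4)
E
```

```text
t 11.55 X [ 0.4308 -0.3192  0.0858] yaw -0.1039 zax_y -0.0005 area 54 px [153.8 280.3] th -0.1632 res 0.8 tq [ 0.067  0.469 -0.001] n4
pred -0.1003 est th -0.1629 om 0.2909 e -0.0104 | hinge y meas -0.3322 model -0.3284 cmdpose [ 0.4307 -0.3174  0.0855 -0.1033]
[0.00249346 0.02081193 0.01377055] [ 0.4308996  -0.32215402  0.08671114]
max |th-e| 0.169 vmax 12.2 mm/row N 76 th [-0.164 -0.169 -0.161 -0.146]
[{"hand": 20, "dp": [-0.01, -0.036, -0.016], "spin": 0.0019}, {"hand": 20, "dp": [-0.018, -0.052, -0.018], "spin": 0.0038}, {"hand": 20, "dp": [-0.024, -0.05, -0.018], "spin": 0.0057}, {"hand": 20, "dp": [-0.029, -0.037, -0.018], "spin": 0.0076}]
```

Emit:
carry_out --deltas '[{"hand": 20, "dp": [-0.01, -0.036, -0.016], "spin": 0.0019}, {"hand": 20, "dp": [-0.018, -0.052, -0.018], "spin": 0.0038}, {"hand": 20, "dp": [-0.024, -0.05, -0.018], "spin": 0.0057}, {"hand": 20, "dp": [-0.029, -0.037, -0.018], "spin": 0.0076}]'

```text
time: 12.0
ee_pos: [0.4371, -0.3273, 0.0898]
eef_rot: [0.064, 0.998, 0.0, -0.0]
ft_force: [-0.1, -0.0, -5.8]
width: 0.0269
grip_force: 59.9
```

```bash
python3 - <<'E'
s=open('c.py').read()
s=s.replace("hm=hinge([X[0],X[1],0,yaw])[1];pr=x[0]","hm=hinge([X[0],X[1],0,yaw])[1];dl=hm-yf[2];x[0]+=B*dl;x[1]-=GA*B*dl*.5;ym=yf[2];yf[1]=yf[2]=hm;pr=x[0]").replace("hm,yf[2]),np","hm,ym),np")
s=s.replace("    d['x']=x.tolist();d['P']","    a=pose();print('after',a[0],a[1][:2].round(4),'hinge y',round(hinge([a[1][0],a[1][1],0,a[2]])[1],4))\n    d['x']=x.tolist();d['P']")
open('c.py','w').write(s)
E
python3 - <<'E'
from c import *
obs(1);json.dump(load(),open('bak.json','w'))
plan(.573,.281,-.182,.09,8.5,M=5)
E
```

```text
t 12.00 X [ 0.4371 -0.3273  0.0898] yaw -0.1279 zax_y 0.0002 area 53 px [152.  285.1] th -0.1589 res 0.8 tq [ 0.001  0.498 -0.026] n3
pred -0.1553 est th -0.1588 om 0.0104 e -0.0083 | hinge y meas -0.3432 model -0.3435 cmdpose [ 0.437  -0.3274  0.09   -0.1272]
after 12.05 [ 0.4376 -0.3262] hinge y -0.342
max |th-e| 0.135 vmax 11.3 mm/row N 80 th [-0.135 -0.115 -0.095 -0.076 -0.058]
[{"hand": 20, "dp": [-0.003, 0.024, 0.0], "spin": 0.0019}, {"hand": 20, "dp": [-0.006, 0.057, 0.0], "spin": 0.0038}, {"hand": 20, "dp": [-0.007, 0.095, 0.0], "spin": 0.0057}, {"hand": 20, "dp": [-0.008, 0.136, 0.0], "spin": 0.0076}, {"hand": 20, "dp": [-0.009, 0.181, 0.0], "spin": 0.0095}]
```

Emit:
carry_out --deltas '[{"hand": 20, "dp": [-0.003, 0.024, 0.0], "spin": 0.0019}, {"hand": 20, "dp": [-0.006, 0.057, 0.0], "spin": 0.0038}, {"hand": 20, "dp": [-0.007, 0.095, 0.0], "spin": 0.0057}, {"hand": 20, "dp": [-0.008, 0.136, 0.0], "spin": 0.0076}, {"hand": 20, "dp": [-0.009, 0.181, 0.0], "spin": 0.0095}]'

```text
time: 12.55
ee_pos: [0.4453, -0.2815, 0.09]
eef_rot: [0.078, 0.997, 0.0, 0.0]
ft_force: [0.4, 0.1, -6.1]
width: 0.0275
grip_force: 59.9
```

```bash
python3 - <<'E'
from c import *
obs(1);json.dump(load(),open('bak.json','w'))
plan(.573,.281,-.182,.09,8.5,M=6)
E
```

```text
t 12.55 X [ 0.4453 -0.2815  0.09  ] yaw -0.1569 zax_y 0.0005 area 51 px [165.1 274.4] th -0.1202 res 0.8 tq [ 0.043  0.415 -0.026] n4
pred -0.0545 est th -0.1189 om -0.4580 e 0.0162 | hinge y meas -0.3010 model -0.3035 cmdpose [ 0.445  -0.2828  0.09   -0.157 ]
after 12.6 [ 0.4459 -0.2794] hinge y -0.2987
max |th-e| 0.151 vmax 24.0 mm/row N 84 th [-0.151 -0.124 -0.093 -0.06  -0.029 -0.   ]
[{"hand": 20, "dp": [0.004, 0.065, 0.0], "spin": 0.0019}, {"hand": 20, "dp": [0.01, 0.144, 0.0], "spin": 0.0038}, {"hand": 20, "dp": [0.017, 0.233, 0.0], "spin": 0.0057}, {"hand": 20, "dp": [0.031, 0.327, 0.0], "spin": 0.0076}, {"hand": 20, "dp": [0.046, 0.421, 0.0], "spin": 0.008}, {"hand": 20, "dp": [0.061, 0.516, 0.0], "spin": 0.008}]
```

```bash
cp bak.json st_obs.json; cat > fit.py <<'E'
from c import *
from scipy.optimize import least_squares
import sys
# segments: start pose, rows (a,b,spin), each call preceded by .05 hold (first .05 after 10.45 obs)
calls=[([.4152,-.2278,-.0436],[(-.006,-.007,.0019),(-.013,-.021,.0038),(-.02,-.038,.0057),(-.027,-.058,.0076),(-.034,-.077,.0095)]),
([.4229,-.2474,-.0734],[(-.009,-.039,.0019),(-.019,-.091,.0038),(-.03,-.15,.0057),(-.041,-.214,.0076),(-.052,-.277,.0095)]),
([.4307,-.3174,-.1033],[(-.01,-.036,.0019),(-.018,-.052,.0038),(-.024,-.05,.0057),(-.029,-.037,.0076)]),
([.437,-.3274,-.1272],[(-.003,.024,.0019),(-.006,.057,.0038),(-.007,.095,.0057),(-.008,.136,.0076),(-.009,.181,.0095)])]
T=[10.35,10.5];Y=[-.2332,-.2332];t=10.5
for p,rows in calls:
    f=np.array([np.cos(p[2]),np.sin(p[2])]);l=np.array([-f[1],f[0]])
    for a,b,s in rows:
        e=-a*.25*f+b*.25*l;t+=.1;T.append(t);Y.append(p[1]+e[1]+.125*np.sin(p[2]-s*np.pi))
    t+=.05;T.append(t);Y.append(Y[-1])
T,Y=np.array(T),np.array(Y)
tm=np.array([10.35,10.4,10.45,11.0,11.55,12.0,12.55]);zm=np.array([.0392,.0391,.0399,.0234,-.1632,-.1589,-.1202])
ym=dict(zip([11.,11.55,11.6,12.,12.05,12.55,12.6],[-.2573,-.3322,-.335,-.3432,-.342,-.3010,-.2987]))
def run(b,l2,e,ga,th0,w0,wn,ze):
    dt=.005;ts=np.arange(10.35,12.605,dt);c=np.interp(ts,T,Y);y=v=0.;y=c[0];th,p=th0,w0;o=[];yo=[]
    for k in range(len(ts)):
        o.append(th);yo.append(y)
        cv=(c[min(k+1,len(c)-1)]-c[k])/dt
        v+=dt*(wn**2*(c[k]-y)+2*ze*wn*(cv-v));y+=dt*v
        w=p+b*v;th+=dt*w;p+=dt*(l2*(th-e)-ga*w)
    return ts,np.array(o),np.array(yo)
nm='b l2 e ga th0 w0 wn ze'.split();x0=np.array([4.52,3.69,-.01,.95,.039,.02,25,.7]);sd=np.array([.3,1.5,.05,.1,.003,.1,8,.3])
def res(x,full=False):
    ts,o,yo=run(*x);r=(np.interp(tm,ts,o)-zm)/.004;ry=[(np.interp(k,ts,yo)-v)/.001 for k,v in ym.items()]
    if full:print('th res',(r*.004).round(4),'y res mm',np.round(ry,1))
    return np.r_[r,ry,(x-x0)/sd]
s=least_squares(res,x0,x_scale=sd);print(dict(zip(nm,s.x.round(3))),'cost',s.cost);res(s.x,True)
sd[0]=2;s=least_squares(res,x0,x_scale=sd);print(dict(zip(nm,s.x.round(3))),'cost',s.cost);res(s.x,True)
E
python3 fit.py
```

```text
{'b': np.float64(4.538), 'l2': np.float64(4.764), 'e': np.float64(-0.007), 'ga': np.float64(0.939), 'th0': np.float64(0.037), 'w0': np.float64(0.063), 'wn': np.float64(23.336), 'ze': np.float64(0.219)} cost 5.392056677303438
th res [-0.0017  0.0017  0.0046 -0.0024  0.0007 -0.0003  0.0001] y res mm [ 0.6  1.5 -0.4  0.6 -0.3 -1.3 -0.4]
{'b': np.float64(4.58), 'l2': np.float64(4.856), 'e': np.float64(-0.008), 'ga': np.float64(0.939), 'th0': np.float64(0.037), 'w0': np.float64(0.062), 'wn': np.float64(23.317), 'ze': np.float64(0.222)} cost 5.386204811865887
th res [-0.0017  0.0017  0.0046 -0.0023  0.0006 -0.0003  0.0001] y res mm [ 0.6  1.5 -0.4  0.5 -0.3 -1.4 -0.4]
```

```bash
python3 - <<'E'
s=open('c.py').read()
s=s.replace("B,GA,L2=4.52,.952,3.69","B,GA,L2=4.54,.94,4.8\nWN,ZE=23.3,.22")
a=s.index("    a=1-np.exp");b=s.index("    return x,yf\n")
s=s[:a]+'''    for dur,ye in cmds:
        n=int(round(dur/DT));y0=yf[0];cv=(ye-y0)/dur;y,v=yf[1],yf[2]
        for i in range(n):
            v=v+DT*(WN**2*(y0+(ye-y0)*i/n-y)+2*ZE*WN*(cv-v));y=y+DT*v
            x=F@x+np.multiply.outer(g,v)
        yf=[ye,y,v]
'''+s[b:]
s=s.replace("yf=[hy]*3","yf=[hy,hy,0.]").replace("dl=hm-yf[2]","dl=hm-yf[1]").replace("ym=yf[2];yf[1]=yf[2]=hm","ym=yf[1];yf[1]=hm")
open('c.py','w').write(s)
s=open('fit.py').read().replace("s=least_squares(res,x0,x_scale=sd);print(dict(zip(nm,s.x.round(3))),'cost',s.cost);res(s.x,True)\nsd[0]=2;s","s",1)
s=s.replace("        o.append(th);yo.append(y)","        o.append(th);yo.append(y)\n        if abs(ts[k]-12.55)<.002:global ST;ST=[th,p,y,v,c[k]]")
s+='''
import c as C
run(*s.x);th,p,y,v,cm=ST;d=json.load(open('st_obs.json'))
d.update(x=[th,p,s.x[2]],P=np.diag([.003**2,.03**2,.006**2]).tolist(),yf=[cm,y,v],pend=[],t=12.55);C.save(d);print(ST,d)
C.plan(.573,.281,-.182,.09,8.5,M=6)
'''
# drop the import-time redefinition trouble
open('fit.py','w').write(s)
E
python3 fit.py
```

```text
{'b': np.float64(4.538), 'l2': np.float64(4.764), 'e': np.float64(-0.007), 'ga': np.float64(0.939), 'th0': np.float64(0.037), 'w0': np.float64(0.063), 'wn': np.float64(23.336), 'ze': np.float64(0.219)} cost 5.392056677303438
th res [-0.0017  0.0017  0.0046 -0.0024  0.0007 -0.0003  0.0001] y res mm [ 0.6  1.5 -0.4  0.6 -0.3 -1.3 -0.4]
[np.float64(-0.12010608243977186), np.float64(-0.44991196382939375), np.float64(-0.3023446055402137), np.float64(0.10802306658312517), np.float64(-0.3023510528213108)] {'pose': [0.44496457377758386, -0.2827683876205714, 0.09000000000000001, -0.15701149479459153], 't': 12.55, 'x': [np.float64(-0.12010608243977186), np.float64(-0.44991196382939375), np.float64(-0.007300136338536847)], 'P': [[9e-06, 0.0, 0.0], [0.0, 0.0009, 0.0], [0.0, 0.0, 3.6e-05]], 'yf': [np.float64(-0.3023510528213108), np.float64(-0.3023446055402137), np.float64(0.10802306658312517)], 'pend': [], 'v': 0.010266916557346045}
max |th-e| 0.134 vmax 22.0 mm/row N 84 th [-0.134 -0.09  -0.069 -0.046 -0.017  0.003]
[{"hand": 20, "dp": [0.003, 0.062, 0.0], "spin": 0.0019}, {"hand": 20, "dp": [0.008, 0.136, 0.0], "spin": 0.0038}, {"hand": 20, "dp": [0.015, 0.219, 0.0], "spin": 0.0057}, {"hand": 20, "dp": [0.028, 0.305, 0.0], "spin": 0.0076}, {"hand": 20, "dp": [0.041, 0.392, 0.0], "spin": 0.008}, {"hand": 20, "dp": [0.055, 0.479, 0.0], "spin": 0.008}]
```

Emit:
carry_out --deltas '[{"hand": 20, "dp": [0.003, 0.062, 0.0], "spin": 0.0019}, {"hand": 20, "dp": [0.008, 0.136, 0.0], "spin": 0.0038}, {"hand": 20, "dp": [0.015, 0.219, 0.0], "spin": 0.0057}, {"hand": 20, "dp": [0.028, 0.305, 0.0], "spin": 0.0076}, {"hand": 20, "dp": [0.041, 0.392, 0.0], "spin": 0.008}, {"hand": 20, "dp": [0.055, 0.479, 0.0], "spin": 0.008}]'

```text
time: 13.2
ee_pos: [0.4501, -0.161, 0.09]
eef_rot: [0.091, 0.996, 0.0, 0.0]
ft_force: [0.5, -0.1, -6.7]
width: 0.0273
grip_force: 59.9
```

```bash
python3 - <<'E'
from c import *
obs(1);json.dump(load(),open('bak.json','w'))
plan(.573,.281,-.182,.09,7.5,M=6)
E
```

```text
t 13.20 X [ 0.4501 -0.161   0.09  ] yaw -0.1819 zax_y 0.0005 area 39 px [192.8 243.2] th 0.0003 res 0.8 tq [ 0.143  0.399 -0.   ] n2
pred 0.0030 est th 0.0003 om -0.7909 e -0.0071 | hinge y meas -0.1836 model -0.1850 cmdpose [ 0.4501 -0.1623  0.09   -0.1821]
after 13.25 [ 0.4504 -0.1571] hinge y -0.1793
max |th-e| 0.059 vmax 22.0 mm/row N 72 th [-0.041  0.016  0.022  0.03   0.049  0.055]
[{"hand": 20, "dp": [0.016, 0.087, 0.0], "spin": 0.0}, {"hand": 20, "dp": [0.032, 0.172, 0.0], "spin": 0.0}, {"hand": 20, "dp": [0.047, 0.257, 0.0], "spin": 0.0}, {"hand": 20, "dp": [0.063, 0.339, 0.0], "spin": 0.0}, {"hand": 20, "dp": [0.077, 0.418, 0.0], "spin": 0.0}, {"hand": 20, "dp": [0.091, 0.495, 0.0], "spin": 0.0}]
```

Emit:
carry_out --deltas '[{"hand": 20, "dp": [0.016, 0.087, 0.0], "spin": 0.0}, {"hand": 20, "dp": [0.032, 0.172, 0.0], "spin": 0.0}, {"hand": 20, "dp": [0.047, 0.257, 0.0], "spin": 0.0}, {"hand": 20, "dp": [0.063, 0.339, 0.0], "spin": 0.0}, {"hand": 20, "dp": [0.077, 0.418, 0.0], "spin": 0.0}, {"hand": 20, "dp": [0.091, 0.495, 0.0], "spin": 0.0}]'

```text
time: 13.85
ee_pos: [0.4501, -0.0354, 0.0901]
eef_rot: [0.091, 0.996, 0.0, 0.0]
ft_force: [0.1, -1.0, -6.6]
width: 0.0272
grip_force: 59.9
```

```bash
python3 - <<'E'
from c import *
obs(1);json.dump(load(),open('bak.json','w'))
plan(.573,.281,-.182,.09,6.8,M=6)
E
```

```text
t 13.85 X [ 0.4501 -0.0354  0.0901] yaw -0.1819 zax_y 0.0008 area 32 px [221.2 209.7] th 0.0647 res 0.8 tq [ 0.136  0.428 -0.006] n2
pred 0.0530 est th 0.0646 om -0.7574 e -0.0092 | hinge y meas -0.0580 model -0.0594 cmdpose [ 0.4502 -0.0365  0.09   -0.1821]
after 13.9 [ 0.4501 -0.0319] hinge y -0.0542
max |th-e| 0.060 vmax 18.0 mm/row N 66 th [0.021 0.06  0.055 0.052 0.059 0.056]
[{"hand": 20, "dp": [0.013, 0.071, 0.0], "spin": 0.0}, {"hand": 20, "dp": [0.025, 0.136, 0.0], "spin": 0.0}, {"hand": 20, "dp": [0.037, 0.198, 0.0], "spin": 0.0}, {"hand": 20, "dp": [0.047, 0.255, 0.0], "spin": 0.0}, {"hand": 20, "dp": [0.057, 0.31, 0.0], "spin": 0.0}, {"hand": 20, "dp": [0.067, 0.361, 0.0], "spin": 0.0}]
```

Tracking well; continue.

Emit:
carry_out --deltas '[{"hand": 20, "dp": [0.013, 0.071, 0.0], "spin": 0.0}, {"hand": 20, "dp": [0.025, 0.136, 0.0], "spin": 0.0}, {"hand": 20, "dp": [0.037, 0.198, 0.0], "spin": 0.0}, {"hand": 20, "dp": [0.047, 0.255, 0.0], "spin": 0.0}, {"hand": 20, "dp": [0.057, 0.31, 0.0], "spin": 0.0}, {"hand": 20, "dp": [0.067, 0.361, 0.0], "spin": 0.0}]'

```text
time: 14.5
ee_pos: [0.4501, 0.0562, 0.09]
eef_rot: [0.091, 0.996, 0.0, 0.0]
ft_force: [-0.2, -0.2, -6.9]
width: 0.0271
grip_force: 59.9
```

```bash
python3 - <<'E'
from c import *
obs(1);json.dump(load(),open('bak.json','w'))
plan(.573,.281,-.182,.09,6,M=7)
E
```

```text
t 14.50 X [0.4501 0.0562 0.09  ] yaw -0.1821 zax_y 0.0005 area 33 px [241.7 186. ] th 0.0736 res 0.7 tq [0.106 0.469 0.007] n2
pred 0.0514 est th 0.0733 om -0.5268 e -0.0132 | hinge y meas 0.0335 model 0.0326 cmdpose [ 0.45    0.0553  0.09   -0.1821]
after 14.55 [0.45   0.0585] hinge y 0.0361
max |th-e| 0.063 vmax 10.8 mm/row N 56 th [0.045 0.063 0.051 0.041 0.039 0.03  0.026]
[{"hand": 20, "dp": [0.008, 0.042, 0.0], "spin": 0.0}, {"hand": 20, "dp": [0.014, 0.078, 0.0], "spin": 0.0}, {"hand": 20, "dp": [0.02, 0.108, 0.0], "spin": 0.0}, {"hand": 20, "dp": [0.025, 0.135, 0.0], "spin": 0.0}, {"hand": 20, "dp": [0.029, 0.159, 0.0], "spin": 0.0}, {"hand": 20, "dp": [0.033, 0.183, 0.0], "spin": 0.0}, {"hand": 20, "dp": [0.038, 0.205, 0.0], "spin": 0.0}]
```

Emit:
carry_out --deltas '[{"hand": 20, "dp": [0.008, 0.042, 0.0], "spin": 0.0}, {"hand": 20, "dp": [0.014, 0.078, 0.0], "spin": 0.0}, {"hand": 20, "dp": [0.02, 0.108, 0.0], "spin": 0.0}, {"hand": 20, "dp": [0.025, 0.135, 0.0], "spin": 0.0}, {"hand": 20, "dp": [0.029, 0.159, 0.0], "spin": 0.0}, {"hand": 20, "dp": [0.033, 0.183, 0.0], "spin": 0.0}, {"hand": 20, "dp": [0.038, 0.205, 0.0], "spin": 0.0}]'

```text
time: 15.25
ee_pos: [0.4501, 0.1078, 0.09]
eef_rot: [0.091, 0.996, 0.0, 0.0]
ft_force: [0.3, -0.4, -5.2]
width: 0.0273
grip_force: 59.9
```

```bash
python3 - <<'E'
from c import *
obs(1);json.dump(load(),open('bak.json','w'))
plan(.573,.281,-.182,.09,5.2,M=7)
E
```

```text
t 15.25 X [0.4501 0.1078 0.09  ] yaw -0.1822 zax_y 0.0001 area 32 px [255.2 171.1] th 0.0154 res 0.4 tq [ 0.084  0.416 -0.026] n2
pred 0.0147 est th 0.0154 om -0.2957 e -0.0133 | hinge y meas 0.0851 model 0.0848 cmdpose [ 0.45    0.1074  0.09   -0.1821]
after 15.3 [0.45   0.1088] hinge y 0.0862
max |th-e| 0.022 vmax 5.8 mm/row N 49 th [0.003 0.011 0.007 0.005 0.006 0.005 0.006]
[{"hand": 20, "dp": [0.004, 0.022, 0.0], "spin": 0.0}, {"hand": 20, "dp": [0.007, 0.043, 0.0], "spin": 0.0}, {"hand": 20, "dp": [0.011, 0.064, 0.0], "spin": 0.0}, {"hand": 20, "dp": [0.015, 0.085, 0.0], "spin": 0.0}, {"hand": 20, "dp": [0.019, 0.106, 0.0], "spin": 0.0}, {"hand": 20, "dp": [0.023, 0.128, 0.0], "spin": 0.0}, {"hand": 20, "dp": [0.027, 0.149, 0.0], "spin": 0.0}]
```

Emit:
carry_out --deltas '[{"hand": 20, "dp": [0.004, 0.022, 0.0], "spin": 0.0}, {"hand": 20, "dp": [0.007, 0.043, 0.0], "spin": 0.0}, {"hand": 20, "dp": [0.011, 0.064, 0.0], "spin": 0.0}, {"hand": 20, "dp": [0.015, 0.085, 0.0], "spin": 0.0}, {"hand": 20, "dp": [0.019, 0.106, 0.0], "spin": 0.0}, {"hand": 20, "dp": [0.023, 0.128, 0.0], "spin": 0.0}, {"hand": 20, "dp": [0.027, 0.149, 0.0], "spin": 0.0}]'

```text
time: 16.0
ee_pos: [0.4502, 0.1457, 0.09]
eef_rot: [0.091, 0.996, 0.0, 0.0]
ft_force: [0.8, 0.3, -6.3]
width: 0.0274
grip_force: 59.9
```

```bash
python3 - <<'E'
from c import *
obs(1);json.dump(load(),open('bak.json','w'))
plan(.573,.281,-.182,.09,4.5,M=8)
E
```

```text
t 16.00 X [0.4502 0.1457 0.09  ] yaw -0.1820 zax_y 0.0001 area 35 px [264.9 160.5] th -0.0338 res 0.3 tq [ 0.098  0.443 -0.015] n2
pred -0.0054 est th -0.0336 om -0.3055 e -0.0090 | hinge y meas 0.1231 model 0.1227 cmdpose [ 0.4501  0.1453  0.09   -0.1821]
after 16.05 [0.4501 0.1467] hinge y 0.1242
max |th-e| 0.046 vmax 11.2 mm/row N 48 th [-0.046 -0.023 -0.014 -0.003  0.011  0.021  0.03   0.038]
[{"hand": 20, "dp": [0.006, 0.031, 0.0], "spin": 0.0}, {"hand": 20, "dp": [0.013, 0.069, 0.0], "spin": 0.0}, {"hand": 20, "dp": [0.02, 0.111, 0.0], "spin": 0.0}, {"hand": 20, "dp": [0.028, 0.154, 0.0], "spin": 0.0}, {"hand": 20, "dp": [0.037, 0.198, 0.0], "spin": 0.0}, {"hand": 20, "dp": [0.045, 0.241, 0.0], "spin": 0.0}, {"hand": 20, "dp": [0.052, 0.283, 0.0], "spin": 0.0}, {"hand": 20, "dp": [0.06, 0.324, 0.0], "spin": 0.0}]
```

Emit:
carry_out --deltas '[{"hand": 20, "dp": [0.006, 0.031, 0.0], "spin": 0.0}, {"hand": 20, "dp": [0.013, 0.069, 0.0], "spin": 0.0}, {"hand": 20, "dp": [0.02, 0.111, 0.0], "spin": 0.0}, {"hand": 20, "dp": [0.028, 0.154, 0.0], "spin": 0.0}, {"hand": 20, "dp": [0.037, 0.198, 0.0], "spin": 0.0}, {"hand": 20, "dp": [0.045, 0.241, 0.0], "spin": 0.0}, {"hand": 20, "dp": [0.052, 0.283, 0.0], "spin": 0.0}, {"hand": 20, "dp": [0.06, 0.324, 0.0], "spin": 0.0}]'

```text
time: 16.85
ee_pos: [0.4501, 0.2286, 0.0899]
eef_rot: [0.091, 0.996, 0.0, 0.0]
ft_force: [0.5, -0.2, -5.9]
width: 0.0273
grip_force: 59.9
```

```bash
python3 - <<'E'
from c import *
obs(1);json.dump(load(),open('bak.json','w'))
plan(.573,.281,-.182,.05,4,M=7,rz=.03)
E
```

```text
t 16.85 X [0.4501 0.2286 0.0899] yaw -0.1819 zax_y 0.0000 area 30 px [279.4 143.2] th 0.0061 res 0.2 tq [0.087 0.412 0.025] n3
pred 0.0339 est th 0.0063 om -0.4407 e -0.0054 | hinge y meas 0.2060 model 0.2050 cmdpose [ 0.45    0.2276  0.09   -0.1821]
after 16.9 [0.4498 0.2306] hinge y 0.2082
max |th-e| 0.070 vmax 13.1 mm/row N 42 th [-0.017  0.018  0.027  0.038  0.054  0.062  0.07 ]
[{"hand": 20, "dp": [0.008, 0.047, 0.012], "spin": 0.0}, {"hand": 20, "dp": [0.018, 0.097, 0.024], "spin": 0.0}, {"hand": 20, "dp": [0.027, 0.149, 0.036], "spin": 0.0}, {"hand": 20, "dp": [0.036, 0.199, 0.048], "spin": 0.0}, {"hand": 20, "dp": [0.045, 0.248, 0.06], "spin": 0.0}, {"hand": 20, "dp": [0.054, 0.293, 0.072], "spin": 0.0}, {"hand": 20, "dp": [0.061, 0.334, 0.084], "spin": 0.0}]
```

```bash
sed -i 's/.005\*\*2\])\*.05/.012**2])*.05/' c.py; python3 - <<'E'
from c import *
d=json.load(open('bak.json'));d['x'][2]=.005;P=np.array(d['P']);P[2,2]=.01**2;d['P']=P.tolist();save(d)
plan(.573,.281,-.182,.05,4,M=6,rz=.03)
E
```

```text
max |th-e| 0.079 vmax 14.1 mm/row N 42 th [-0.026  0.012  0.024  0.038  0.057  0.067]
[{"hand": 20, "dp": [0.009, 0.049, 0.012], "spin": 0.0}, {"hand": 20, "dp": [0.019, 0.103, 0.024], "spin": 0.0}, {"hand": 20, "dp": [0.029, 0.158, 0.036], "spin": 0.0}, {"hand": 20, "dp": [0.039, 0.213, 0.048], "spin": 0.0}, {"hand": 20, "dp": [0.049, 0.266, 0.06], "spin": 0.0}, {"hand": 20, "dp": [0.058, 0.316, 0.072], "spin": 0.0}]
```

Emit:
carry_out --deltas '[{"hand": 20, "dp": [0.009, 0.049, 0.012], "spin": 0.0}, {"hand": 20, "dp": [0.019, 0.103, 0.024], "spin": 0.0}, {"hand": 20, "dp": [0.029, 0.158, 0.036], "spin": 0.0}, {"hand": 20, "dp": [0.039, 0.213, 0.048], "spin": 0.0}, {"hand": 20, "dp": [0.049, 0.266, 0.06], "spin": 0.0}, {"hand": 20, "dp": [0.058, 0.316, 0.072], "spin": 0.0}]'

```text
time: 17.5
ee_pos: [0.45, 0.3093, 0.0716]
eef_rot: [0.091, 0.996, 0.0, -0.0]
ft_force: [0.1, 0.2, -5.6]
width: 0.0273
grip_force: 59.9
```

```bash
python3 - <<'E'
from c import *
obs(1);json.dump(load(),open('bak.json','w'))
plan(.573,.281,-.182,.05,3.4,M=6,rz=.03)
E
```

```text
t 17.50 X [0.45   0.3093 0.0716] yaw -0.1817 zax_y 0.0000 area 27 px [290.7 133.1] th 0.0864 res 0.4 tq [ 0.104  0.387 -0.026] n2
pred 0.0788 est th 0.0863 om -0.4220 e 0.0028 | hinge y meas 0.2867 model 0.2853 cmdpose [ 0.45    0.3079  0.072  -0.1821]
after 17.55 [0.4493 0.3116] hinge y 0.2892
max |th-e| 0.080 vmax 10.6 mm/row N 36 th [0.053 0.08  0.076 0.072 0.073 0.067]
[{"hand": 20, "dp": [0.008, 0.042, 0.012], "spin": 0.0}, {"hand": 20, "dp": [0.014, 0.076, 0.024], "spin": 0.0}, {"hand": 20, "dp": [0.019, 0.105, 0.036], "spin": 0.0}, {"hand": 20, "dp": [0.023, 0.128, 0.048], "spin": 0.0}, {"hand": 20, "dp": [0.027, 0.146, 0.06], "spin": 0.0}, {"hand": 20, "dp": [0.029, 0.16, 0.072], "spin": 0.0}]
```

Emit:
carry_out --deltas '[{"hand": 20, "dp": [0.008, 0.042, 0.012], "spin": 0.0}, {"hand": 20, "dp": [0.014, 0.076, 0.024], "spin": 0.0}, {"hand": 20, "dp": [0.019, 0.105, 0.036], "spin": 0.0}, {"hand": 20, "dp": [0.023, 0.128, 0.048], "spin": 0.0}, {"hand": 20, "dp": [0.027, 0.146, 0.06], "spin": 0.0}, {"hand": 20, "dp": [0.029, 0.16, 0.072], "spin": 0.0}]'

```text
time: 18.15
ee_pos: [0.4502, 0.3488, 0.0537]
eef_rot: [0.091, 0.996, 0.0, -0.0]
ft_force: [0.6, -0.5, -5.8]
width: 0.0274
grip_force: 59.9
```

```bash
python3 - <<'E'
from c import *
obs(1);json.dump(load(),open('bak.json','w'))
plan(.573,.281,-.182,.05,3.2,M=6,rz=.03)
E
```

```text
t 18.15 X [0.4502 0.3488 0.0537] yaw -0.1821 zax_y 0.0000 area 24 px [296.2 130.2] th 0.1131 res 0.4 tq [ 0.122  0.413 -0.004] n5
pred 0.0707 est th 0.1128 om -0.0767 e -0.0120 | hinge y meas 0.3262 model 0.3259 cmdpose [ 0.4502  0.3486  0.054  -0.1821]
after 18.2 [0.4499 0.3492] hinge y 0.3266
max |th-e| 0.107 vmax 10.9 mm/row N 30 th [ 0.107  0.08   0.048  0.016 -0.012 -0.036]
[{"hand": 20, "dp": [-0.002, -0.012, 0.012], "spin": 0.0}, {"hand": 20, "dp": [-0.007, -0.041, 0.016], "spin": 0.0}, {"hand": 20, "dp": [-0.014, -0.08, 0.016], "spin": 0.0}, {"hand": 20, "dp": [-0.022, -0.123, 0.016], "spin": 0.0}, {"hand": 20, "dp": [-0.03, -0.166, 0.016], "spin": 0.0}, {"hand": 20, "dp": [-0.038, -0.206, 0.016], "spin": 0.0}]
```

Emit:
carry_out --deltas '[{"hand": 20, "dp": [-0.002, -0.012, 0.012], "spin": 0.0}, {"hand": 20, "dp": [-0.007, -0.041, 0.016], "spin": 0.0}, {"hand": 20, "dp": [-0.014, -0.08, 0.016], "spin": 0.0}, {"hand": 20, "dp": [-0.022, -0.123, 0.016], "spin": 0.0}, {"hand": 20, "dp": [-0.03, -0.166, 0.016], "spin": 0.0}, {"hand": 20, "dp": [-0.038, -0.206, 0.016], "spin": 0.0}]'

```text
time: 18.8
ee_pos: [0.4504, 0.2948, 0.0502]
eef_rot: [0.091, 0.996, 0.0, 0.0]
ft_force: [-0.5, -0.1, -6.5]
width: 0.027
grip_force: 59.9
```

```bash
python3 - <<'E'
s=open('c.py').read()
s=s.replace("def hinge(p)","O=np.array([.681,.261]);Yb=-.182;fb=np.array([np.cos(Yb),np.sin(Yb)]);lb=np.array([-fb[1],fb[0]])\ndef br(p):\n    e=np.array(p[:2])-O;return [float(e@fb),float(e@lb),p[2],p[3]-Yb]\ndef hinge(p)")
s=s.replace("hm=hinge([X[0],X[1],0,yaw])[1]","h2=hinge(br([X[0],X[1],0,yaw]));hm=h2[1];print('bracket frame hinge',np.round(h2,4))").replace("hinge([a[1][0],a[1][1],0,a[2]])[1]","hinge(br([a[1][0],a[1][1],0,a[2]]))[1]")
open('c.py','w').write(s)
from c import *
d=load();h=np.array(hinge(d['pose']))
dx=h[0]-O[0]
# lateral coordinate of world hinge y at constant hinge x
w=lambda y:float(np.array([dx,y-O[1]])@lb)
d['yf']=[w(d['yf'][0]),w(d['yf'][1]),d['yf'][2]*lb[1]];d['pend']=[[a,w(b)] for a,b in d['pend']];d['pose']=br(d['pose']);d['v']*=lb[1];save(d)
print(hinge(d['pose']))
obs(1);json.dump(load(),open('bak.json','w'))
plan(-.10,0,0,.045,3.2,M=6,rz=.03)
E
```

```text
[np.float64(-0.10838931245051824), np.float64(-0.007146012512505638)]
t 18.80 X [0.4504 0.2948 0.0502] yaw -0.1829 zax_y 0.0001 area 24 px [292.4 137.2] th -0.0427 res 0.2 tq [ 0.117  0.483 -0.007] n3
bracket frame hinge [-0.1079 -0.0087]
pred -0.0505 est th -0.0428 om 0.2606 e -0.0148 | hinge y meas -0.0087 model -0.0072 cmdpose [-2.334e-01 -7.100e-03  5.000e-02 -1.000e-04]
after 18.85 [0.4507 0.2929] hinge y -0.0107
max |th-e| 0.068 vmax 9.6 mm/row N 30 th [-0.014 -0.049 -0.055 -0.06  -0.068 -0.067]
[{"hand": 20, "dp": [-0.006, -0.039, 0.012], "spin": 0.0}, {"hand": 20, "dp": [-0.012, -0.074, 0.02], "spin": 0.0}, {"hand": 20, "dp": [-0.018, -0.104, 0.02], "spin": 0.0}, {"hand": 20, "dp": [-0.024, -0.13, 0.02], "spin": 0.0}, {"hand": 20, "dp": [-0.03, -0.151, 0.02], "spin": 0.0}, {"hand": 20, "dp": [-0.034, -0.167, 0.02], "spin": 0.0}]
```

Emit:
carry_out --deltas '[{"hand": 20, "dp": [-0.006, -0.039, 0.012], "spin": 0.0}, {"hand": 20, "dp": [-0.012, -0.074, 0.02], "spin": 0.0}, {"hand": 20, "dp": [-0.018, -0.104, 0.02], "spin": 0.0}, {"hand": 20, "dp": [-0.024, -0.13, 0.02], "spin": 0.0}, {"hand": 20, "dp": [-0.03, -0.151, 0.02], "spin": 0.0}, {"hand": 20, "dp": [-0.034, -0.167, 0.02], "spin": 0.0}]'

```text
time: 19.45
ee_pos: [0.4512, 0.2532, 0.0451]
eef_rot: [0.091, 0.996, 0.0, 0.0]
ft_force: [0.1, -0.7, -6.2]
width: 0.0272
grip_force: 59.9
```

```bash
python3 - <<'E'
from c import *
obs(1);json.dump(load(),open('bak.json','w'))
plan(-.10,0,0,.045,3.4,M=7,rz=.03)
E
```

```text
t 19.45 X [0.4512 0.2532 0.0451] yaw -0.1823 zax_y 0.0002 area 27 px [288.3 144.5] th -0.1301 res 0.1 tq [ 0.067  0.461 -0.038] n2
bracket frame hinge [-0.0996 -0.0493]
pred -0.0839 est th -0.1297 om 0.0352 e 0.0015 | hinge y meas -0.0493 model -0.0489 cmdpose [-2.249e-01 -4.890e-02  4.500e-02 -1.000e-04]
after 19.5 [0.4513 0.2525] hinge y -0.05
max |th-e| 0.117 vmax 12.9 mm/row N 35 th [-0.117 -0.091 -0.058 -0.025  0.006  0.032  0.054]
[{"hand": 20, "dp": [0.0, 0.013, 0.0], "spin": 0.0}, {"hand": 20, "dp": [0.0, 0.046, 0.0], "spin": 0.0}, {"hand": 20, "dp": [0.0, 0.091, 0.0], "spin": 0.0}, {"hand": 20, "dp": [0.0, 0.141, 0.0], "spin": 0.0}, {"hand": 20, "dp": [0.0, 0.192, 0.0], "spin": 0.0}, {"hand": 20, "dp": [0.0, 0.242, 0.0], "spin": 0.0}, {"hand": 20, "dp": [0.0, 0.288, 0.0], "spin": 0.0}]
```

```bash
cat > fit2.py <<'E'
import c
from c import *
from scipy.optimize import least_squares
calls=[[.049,.103,.158,.213,.266,.316],[.042,.076,.105,.128,.146,.160],[-.012,-.041,-.08,-.123,-.166,-.206],[-.039,-.074,-.104,-.130,-.151,-.167]]
tm=[16.85,17.5,18.15,18.8,19.45];zm=[.0061,.0864,.1131,-.0427,-.1301]
# 16.0 -> 16.85 too
calls=[[.031,.069,.111,.154,.198,.241,.283,.324]]+calls;tm=[16.0]+tm;zm=[-.0338]+zm
tot=sum(k[-1] for k in calls)*.25;w0=-.0489-tot
def run(q):
    th,p,e,l2,v0=q;A=np.array([[0,1,0],[l2,-GA,-l2],[0,0,0.]]);c.F=expm(A*DT);c.g=c.F@bv*DT
    x=np.array([th,p,e]);yf=[w0,w0,v0];r=[x[0]-zm[0]];w=w0
    for k,z in zip(calls,zm[1:]):
        x,yf=c.sim(x,yf,[(.05,w)]+[(.1,w+.25*a) for a in k]);w+=.25*k[-1];r.append(x[0]-z)
    return np.array(r),x,yf
pri=lambda q:np.r_[run(q)[0]/.005,(q[2]+.005)/.02,(q[3]-4.8)/.7,(q[4]-.05)/.02]
s=least_squares(pri,[-.0338,-.3,-.005,4.8,.05],x_scale=[.01,.1,.01,1,.02]);r,x,yf=run(s.x);print(s.x.round(4),'res',r.round(4),'state',x.round(4),yf)
open('fitstate.json','w').write(json.dumps(dict(x=x.tolist(),yf=[float(v) for v in yf],l2=float(s.x[3]))))
E
python3 fit2.py
```

```text
[-3.3700e-02 -3.1380e-01 -3.4000e-03  5.1306e+00  5.0000e-02] res [ 0.0001 -0.0012  0.0009  0.0008 -0.0009  0.0002] state [-0.1299  0.0358 -0.0034] [-0.048900000000000006, np.float64(-0.04890891166153586), np.float64(-0.031401965024925815)]
```

```bash
sed -i 's/B,GA,L2=4.54,.94,4.8/B,GA,L2=4.54,.94,5.13/; s/\[.004\*\*2,.04\*\*2,.012\*\*2\]/[.003**2,.02**2,.004**2]/' c.py; python3 - <<'E'
from c import *
d=json.load(open('bak.json'));q=json.load(open('fitstate.json'));d['x']=q['x'];d['P']=np.diag([.002**2,.015**2,.003**2]).tolist();save(d)
plan(-.10,0,0,.045,3.4,M=7)
E
```

```text
max |th-e| 0.113 vmax 12.6 mm/row N 35 th [-0.113 -0.088 -0.057 -0.024  0.005  0.03   0.05 ]
[{"hand": 20, "dp": [0.0, 0.013, 0.0], "spin": 0.0}, {"hand": 20, "dp": [0.0, 0.045, 0.0], "spin": 0.0}, {"hand": 20, "dp": [0.0, 0.088, 0.0], "spin": 0.0}, {"hand": 20, "dp": [0.0, 0.137, 0.0], "spin": 0.0}, {"hand": 20, "dp": [0.0, 0.188, 0.0], "spin": 0.0}, {"hand": 20, "dp": [0.0, 0.237, 0.0], "spin": 0.0}, {"hand": 20, "dp": [0.0, 0.282, 0.0], "spin": 0.0}]
```

Emit:
carry_out --deltas '[{"hand": 20, "dp": [0.0, 0.013, 0.0], "spin": 0.0}, {"hand": 20, "dp": [0.0, 0.045, 0.0], "spin": 0.0}, {"hand": 20, "dp": [0.0, 0.088, 0.0], "spin": 0.0}, {"hand": 20, "dp": [0.0, 0.137, 0.0], "spin": 0.0}, {"hand": 20, "dp": [0.0, 0.188, 0.0], "spin": 0.0}, {"hand": 20, "dp": [0.0, 0.237, 0.0], "spin": 0.0}, {"hand": 20, "dp": [0.0, 0.282, 0.0], "spin": 0.0}]'

```text
time: 20.2
ee_pos: [0.4639, 0.3244, 0.0449]
eef_rot: [0.091, 0.996, 0.0, -0.0]
ft_force: [-0.0, -0.1, -6.8]
width: 0.0271
grip_force: 59.9
```

```bash
python3 - <<'E'
from c import *
obs(1);json.dump(load(),open('bak.json','w'))
plan(-.10,0,0,.045,2.6,M=7)
E
```

```text
t 20.20 X [0.4639 0.3244 0.0449] yaw -0.1813 zax_y 0.0001 area 23 px [298.3 136.7] th 0.0409 res 0.3 tq [ 0.065  0.46  -0.014] n4
bracket frame hinge [-0.1     0.0232]
pred 0.0534 est th 0.0412 om -0.3363 e -0.0026 | hinge y meas 0.0232 model 0.0217 cmdpose [-2.249e-01  2.160e-02  4.500e-02 -1.000e-04]
after 20.25 [0.4638 0.3265] hinge y 0.0253
max |th-e| 0.089 vmax 11.3 mm/row N 28 th [0.026 0.066 0.073 0.08  0.089 0.088 0.087]
[{"hand": 20, "dp": [0.0, 0.045, 0.0], "spin": 0.0}, {"hand": 20, "dp": [0.0, 0.087, 0.0], "spin": 0.0}, {"hand": 20, "dp": [0.0, 0.125, 0.0], "spin": 0.0}, {"hand": 20, "dp": [0.0, 0.157, 0.0], "spin": 0.0}, {"hand": 20, "dp": [0.0, 0.181, 0.0], "spin": 0.0}, {"hand": 20, "dp": [0.0, 0.199, 0.0], "spin": 0.0}, {"hand": 20, "dp": [0.0, 0.21, 0.0], "spin": 0.0}]
```

```bash
python3 - <<'E'
s=open('c.py').read()
s=s.replace("wt=.05,show=True","wt=.05,wd=.3,wy=0.,dry=False")
s=s.replace("th.append(X[0]-X[2])","th.append(X[0]-X[2]);YY.append(Y)").replace("Y=yf[0].copy();th=[]","Y=yf[0].copy();th=[];YY=[]")
s=s.replace("    th=np.array(th);D","    YY=np.array(YY);th=np.array(th);D").replace("rows=[D*1000*.3,","rows=[YY[:,:N]*1000*wy,D*1000*wd,").replace("rhs=[r*1000*.3,","rhs=[(hy-YY[:,N])*1000*wy,r*1000*wd,")
s=s.replace("    d.update(pose=q","    print('w',(YY@np.r_[u,1]*1000).round()[::3])\n    if dry:return\n    d.update(pose=q")
open('c.py','w').write(s)
E
cp bak.json st.json; python3 - <<'E'
from c import *
for T,wd,wy in((2.6,.1,.03),(3.4,.3,.05),(3.4,.1,.05),(4.2,.1,.1)):
    print(T,wd,wy);plan(-.10,0,0,.045,T,M=7,wd=wd,wy=wy,dry=True)
plan(-.10,0,0,.045,3.4,M=7,wd=.1,wy=.05)
E
```

```text
2.6 0.1 0.03
max |th-e| 0.161 vmax 22.4 mm/row N 28 th [0.065 0.158 0.161 0.148 0.127 0.089 0.057]
w [44. 76. 59. 33. 18. 10.  5.  1. -2.  0.]
3.4 0.3 0.05
max |th-e| 0.139 vmax 17.6 mm/row N 35 th [0.048 0.123 0.137 0.139 0.133 0.107 0.08 ]
w [39. 74. 67. 42. 22. 11.  5.  3.  1.  0. -0. -0.]
3.4 0.1 0.05
max |th-e| 0.200 vmax 28.7 mm/row N 35 th [0.088 0.2   0.182 0.149 0.113 0.066 0.035]
w [50. 77. 51. 25. 14.  8.  4.  2.  1.  0. -0. -0.]
4.2 0.1 0.1
max |th-e| 0.263 vmax 40.6 mm/row N 42 th [0.131 0.263 0.181 0.119 0.077 0.035 0.022]
w [62. 70. 43. 20. 12.  6.  4.  2.  1.  1.  0.  0.  0. -0.]
max |th-e| 0.200 vmax 28.7 mm/row N 35 th [0.088 0.2   0.182 0.149 0.113 0.066 0.035]
w [50. 77. 51. 25. 14.  8.  4.  2.  1.  0. -0. -0.]
[{"hand": 20, "dp": [0.0, 0.115, 0.0], "spin": 0.0}, {"hand": 20, "dp": [0.0, 0.198, 0.0], "spin": 0.0}, {"hand": 20, "dp": [0.0, 0.229, 0.0], "spin": 0.0}, {"hand": 20, "dp": [0.0, 0.22, 0.0], "spin": 0.0}, {"hand": 20, "dp": [0.0, 0.19, 0.0], "spin": 0.0}, {"hand": 20, "dp": [0.0, 0.153, 0.0], "spin": 0.0}, {"hand": 20, "dp": [0.0, 0.116, 0.0], "spin": 0.0}]
```

```bash
cp bak.json st.json; python3 - <<'E'
from c import *
for hy,T,wd,wy in((.05,3.4,.1,.05),(.04,3.4,.1,.02),(.05,3.4,.2,.03),(.03,4.2,.1,.02)):
    print(hy,T,wd,wy);plan(-.10,hy,0,.12,T,M=6,wd=wd,wy=wy,dry=True,rz=.1)
E
```

```text
0.05 3.4 0.1 0.05
max |th-e| 0.108 vmax 17.1 mm/row N 36 th [0.047 0.108 0.099 0.085 0.072 0.05 ]
w [39. 62. 58. 54. 52. 51. 51. 50. 50. 50. 50. 50.]
0.04 3.4 0.1 0.02
max |th-e| 0.093 vmax 14.2 mm/row N 36 th [0.036 0.089 0.093 0.09  0.086 0.07 ]
w [36. 63. 64. 57. 50. 46. 43. 42. 41. 40. 40. 40.]
0.05 3.4 0.2 0.03
max |th-e| 0.078 vmax 12.4 mm/row N 36 th [0.03  0.074 0.078 0.078 0.078 0.066]
w [34. 60. 66. 62. 57. 53. 52. 51. 50. 50. 50. 50.]
0.03 4.2 0.1 0.02
max |th-e| 0.104 vmax 15.3 mm/row N 42 th [0.04  0.099 0.104 0.101 0.096 0.076]
w [37. 66. 64. 53. 44. 38. 34. 32. 31. 31. 30. 30. 30. 30.]
```

```bash
python3 - <<'E'
from c import *
plan(-.10,.05,0,.12,3.4,M=6,wd=.1,wy=.05,rz=.1)
E
```

```text
max |th-e| 0.108 vmax 17.1 mm/row N 36 th [0.047 0.108 0.099 0.085 0.072 0.05 ]
w [39. 62. 58. 54. 52. 51. 51. 50. 50. 50. 50. 50.]
[{"hand": 20, "dp": [0.0, 0.068, -0.04], "spin": 0.0}, {"hand": 20, "dp": [0.0, 0.121, -0.08], "spin": 0.0}, {"hand": 20, "dp": [0.0, 0.15, -0.12], "spin": 0.0}, {"hand": 20, "dp": [0.0, 0.161, -0.16], "spin": 0.0}, {"hand": 20, "dp": [0.0, 0.161, -0.2], "spin": 0.0}, {"hand": 20, "dp": [0.0, 0.155, -0.24], "spin": 0.0}]
```

Emit:
carry_out --deltas '[{"hand": 20, "dp": [0.0, 0.068, -0.04], "spin": 0.0}, {"hand": 20, "dp": [0.0, 0.121, -0.08], "spin": 0.0}, {"hand": 20, "dp": [0.0, 0.15, -0.12], "spin": 0.0}, {"hand": 20, "dp": [0.0, 0.161, -0.16], "spin": 0.0}, {"hand": 20, "dp": [0.0, 0.161, -0.2], "spin": 0.0}, {"hand": 20, "dp": [0.0, 0.155, -0.24], "spin": 0.0}]'

```text
time: 20.85
ee_pos: [0.4709, 0.3604, 0.1058]
eef_rot: [0.091, 0.996, -0.0, -0.0]
ft_force: [0.1, -0.4, -6.0]
width: 0.0273
grip_force: 59.9
```

```bash
python3 - <<'E'
from c import *
obs(1);json.dump(load(),open('bak.json','w'))
for hy,T,wd,wy in((.0,5,.3,.02),(.0,5,.1,.02),(0,6,.3,.0)): print(hy,T,wd,wy);plan(-.10,hy,0,.12,T,M=6,wd=wd,wy=wy,dry=True)
E
```

```text
t 20.85 X [0.4709 0.3604 0.1058] yaw -0.1826 zax_y -0.0002 area 149 px [290.5 117.1] th 0.2993 res 11.2 tq [0.069 0.441 0.022] n4
bracket frame hinge [-0.0996  0.0597]
pred 0.0443 est th 0.2924 om 0.4696 e -0.0471 | hinge y meas 0.0597 model 0.0602 cmdpose [-2.249e-01  6.040e-02  1.050e-01 -1.000e-04]
after 20.9 [0.4718 0.3605] hinge y 0.0598
0.0 5 0.3 0.02
max |th-e| 0.433 vmax 65.8 mm/row N 48 th [ 0.278  0.044 -0.125 -0.274 -0.385 -0.433]
w [  18. -170. -277. -275. -215. -143.  -83.  -43.  -19.   -6.   -1.    1.
    1.    1.    0.   -0.]
0.0 5 0.1 0.02
max |th-e| 0.515 vmax 87.5 mm/row N 48 th [ 0.165 -0.227 -0.399 -0.497 -0.515 -0.444]
w [ -14. -221. -230. -155.  -93.  -53.  -29.  -15.   -8.   -3.   -1.   -0.
    0.    0.    0.    0.]
0 6 0.3 0.0
max |th-e| 0.357 vmax 48.8 mm/row N 60 th [ 0.357  0.268  0.19   0.103  0.015 -0.059]
w [  40.  -83. -228. -353. -446. -506. -537. -541. -524. -488. -438. -379.
 -312. -242. -173. -110.  -55.  -14.    9.    9.]
```

```bash
python3 - <<'E'
s=open('m.py').read()
a=s.index("    k=1+st[1:,4].argmax()");b=s.index("    print('t %.2f")
s=s[:a]+'''    best=None
    for k in range(1,n):
        if not 6<=st[k,4]<=80: continue
        p=ce[k];rs=minimize_scalar(lambda a:((project('scene',pt(X,yaw,.165,a))[0]-p)**2).sum(),bounds=(-.5,.5),method='bounded')
        if best is None or rs.fun/st[k,4]<best[0]: best=(rs.fun/st[k,4],k,rs)
    if best is None or best[2].fun>9: print('no fit',best);return t,X,yaw,None
    k,res=best[1:];p=ce[k]
'''+s[b:]
open('m.py','w').write(s)
s=open('c.py').read().replace("    d=load();x=np.array(d['x']);P","    d=load();json.dump(d,open('pre.json','w'));x=np.array(d['x']);P",1);open('c.py','w').write(s)
from c import *
rows=[.068,.121,.15,.161,.161,.155];w=.0216
for v in(.08,.10,.11,.12):
    x,yf=sim(np.array([.0412,-.3363,-.0026]),[w,.0232,v],[(.05,w)]+[(.1,w+.25*a) for a in rows]);print(v,x.round(4),np.round(yf,4))
d=load();x,yf=sim(np.array([.0412,-.3363,-.0026]),[w,.0232,.11],[(.05,w)]+[(.1,w+.25*a) for a in rows])
x[0]+=B*(.0597-yf[1]);yf[1]=.0597
d.update(x=x.tolist(),yf=[float(q) for q in yf],P=np.diag([.006**2,.02**2,.004**2]).tolist(),pend=[],t=20.85);save(d)
obs(1,'pics/s3.png');json.dump(load(),open('bak.json','w'))
for hy,T,wd,wy in((.0,5,.3,.02),(.0,5,.1,.02),(0,6,.3,.0)): print(hy,T,wd,wy);plan(-.10,hy,0,.12,T,M=6,wd=wd,wy=wy,dry=True)
E
```

```text
0.08 [ 0.0461 -0.098  -0.0026] [ 0.0604  0.0602 -0.0247]
0.1 [ 0.0465 -0.0972 -0.0026] [ 0.0604  0.0602 -0.0253]
0.11 [ 0.0467 -0.0969 -0.0026] [ 0.0604  0.0602 -0.0256]
0.12 [ 0.0469 -0.0965 -0.0026] [ 0.0604  0.0602 -0.0258]
t 20.90 X [0.4718 0.3605 0.1076] yaw -0.1832 zax_y 0.0013 area 30 px [309.  114.7] th 0.0237 res 0.4 tq [ 0.152  0.212 -0.018] n5
bracket frame hinge [-0.0988  0.0598]
pred 0.0405 est th 0.0261 om -0.0917 e -0.0026 | hinge y meas 0.0598 model 0.0593 cmdpose [-2.249e-01  6.040e-02  1.050e-01 -1.000e-04]
after 20.95 [0.4719 0.3607] hinge y 0.0601
0.0 5 0.3 0.02
max |th-e| 0.054 vmax 5.7 mm/row N 48 th [0.028 0.038 0.047 0.053 0.054 0.05 ]
w [63. 71. 68. 54. 37. 22. 12.  6.  2.  0. -0. -0. -0. -0. -0.  0.]
0.0 5 0.1 0.02
max |th-e| 0.082 vmax 8.1 mm/row N 48 th [0.043 0.073 0.082 0.08  0.07  0.051]
w [67. 78. 62. 39. 22. 12.  6.  3.  1.  1.  0. -0. -0. -0. -0.  0.]
0 6 0.3 0.0
max |th-e| 0.018 vmax 2.2 mm/row N 60 th [0.018 0.01  0.009 0.008 0.008 0.009]
w [60. 61. 63. 65. 65. 64. 61. 57. 52. 46. 40. 34. 27. 20. 14.  9.  4.  1.
 -1. -1.]
```

```bash
python3 - <<'E'
from c import *
plan(-.10,0,0,.12,4.5,M=8,wd=.15,wy=.02,rz=.1)
E
```

```text
max |th-e| 0.072 vmax 7.1 mm/row N 48 th [0.037 0.058 0.07  0.072 0.068 0.056 0.042 0.025]
w [65. 76. 66. 46. 27. 15.  8.  4.  2.  1.  0.  0. -0. -0. -0.  0.]
[{"hand": 20, "dp": [0.0, 0.018, -0.04], "spin": 0.0}, {"hand": 20, "dp": [0.0, 0.04, -0.06], "spin": 0.0}, {"hand": 20, "dp": [0.0, 0.056, -0.06], "spin": 0.0}, {"hand": 20, "dp": [0.0, 0.062, -0.06], "spin": 0.0}, {"hand": 20, "dp": [0.0, 0.057, -0.06], "spin": 0.0}, {"hand": 20, "dp": [0.0, 0.043, -0.06], "spin": 0.0}, {"hand": 20, "dp": [0.0, 0.022, -0.06], "spin": 0.0}, {"hand": 20, "dp": [0.0, -0.003, -0.06], "spin": 0.0}]
```

Emit:
carry_out --deltas '[{"hand": 20, "dp": [0.0, 0.018, -0.04], "spin": 0.0}, {"hand": 20, "dp": [0.0, 0.04, -0.06], "spin": 0.0}, {"hand": 20, "dp": [0.0, 0.056, -0.06], "spin": 0.0}, {"hand": 20, "dp": [0.0, 0.062, -0.06], "spin": 0.0}, {"hand": 20, "dp": [0.0, 0.057, -0.06], "spin": 0.0}, {"hand": 20, "dp": [0.0, 0.043, -0.06], "spin": 0.0}, {"hand": 20, "dp": [0.0, 0.022, -0.06], "spin": 0.0}, {"hand": 20, "dp": [0.0, -0.003, -0.06], "spin": 0.0}]'

```text
time: 21.75
ee_pos: [0.4706, 0.3595, 0.1199]
eef_rot: [0.091, 0.996, -0.0, -0.0]
ft_force: [0.5, -1.1, -5.6]
width: 0.0277
grip_force: 60.0
```

```bash
python3 - <<'E'
from c import *
obs(1,'pics/s4.png');json.dump(load(),open('bak.json','w'))
plan(-.10,0,0,.12,3.6,M=8,wd=.15,wy=.02)
E
```

```text
t 21.75 X [0.4706 0.3595 0.1199] yaw -0.1824 zax_y -0.0002 area 36 px [312.7 111.1] th -0.0493 res 1.4 tq [ 0.051  0.48  -0.014] n4
bracket frame hinge [-0.0997  0.0588]
pred 0.0182 est th -0.0487 om 0.0037 e 0.0020 | hinge y meas 0.0588 model 0.0596 cmdpose [-2.249e-01  5.960e-02  1.200e-01 -1.000e-04]
after 21.8 [0.4708 0.3582] hinge y 0.0573
max |th-e| 0.107 vmax 12.6 mm/row N 40 th [-0.016  0.038  0.076  0.101  0.107  0.098  0.081  0.057]
w [68. 99. 95. 69. 42. 24. 12.  6.  3.  1.  0. -0. -0.  0.]
[{"hand": 20, "dp": [0.0, 0.033, 0.0], "spin": 0.0}, {"hand": 20, "dp": [0.0, 0.083, 0.0], "spin": 0.0}, {"hand": 20, "dp": [0.0, 0.129, 0.0], "spin": 0.0}, {"hand": 20, "dp": [0.001, 0.158, 0.0], "spin": 0.0}, {"hand": 20, "dp": [0.001, 0.169, 0.0], "spin": 0.0}, {"hand": 20, "dp": [0.001, 0.163, 0.0], "spin": 0.0}, {"hand": 20, "dp": [0.001, 0.143, 0.0], "spin": 0.0}, {"hand": 20, "dp": [0.0, 0.114, 0.0], "spin": 0.0}]
```

```bash
python3 - <<'E'
from m import *
a=[cv2.resize(cv2.imread(f'pics/{n}.png')[80:170,265:345],(394,444),interpolation=cv2.INTER_NEAREST) for n in('s3','s4')]
cv2.imwrite('pics/c4.png',np.hstack(a))
E
```

```text
(no output)
```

View pics/c4.png

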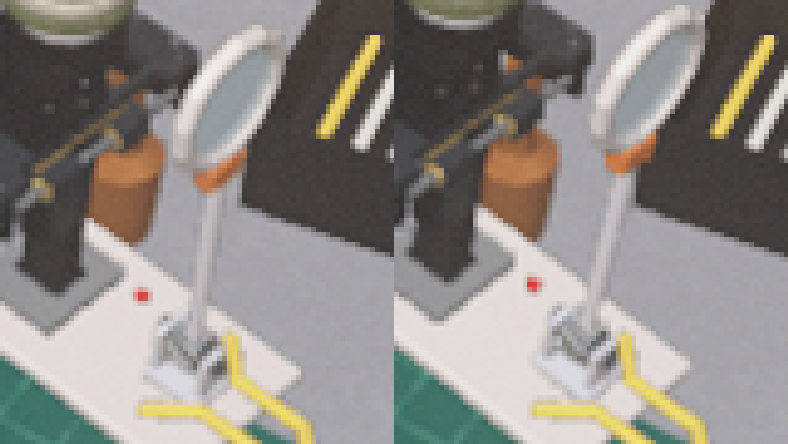

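```bash
sed -i 's/\[.003\*\*2,.02\*\*2,.004\*\*2\]/[.003**2,.05**2,.004**2]/' c.py; python3 - <<'E'
from c import *
d=json.load(open('pre.json'))   # state before 21.75 obs, pend included
pend=d['pend'];pose_=d['pose'];v=d['v']
w=.0216;rows=[.068,.121,.15,.161,.161,.155]
x,yf=sim(np.array([.0412,-.3363,-.0026]),[w,.0232,.11],[(.05,w)]+[(.1,w+.25*a) for a in rows]);x[0]+=B*(.0597-yf[1]);yf[1]=.0597
d.update(x=x.tolist(),yf=[float(q) for q in yf],P=np.diag([.008**2,.1**2,.006**2]).tolist(),pend=[],t=20.85);save(d)
obs(given=(20.90,np.array([.4718,.3605,.1076]),-.1832,.0237))
d=load();d.update(pend=pend,pose=pose_,v=v);save(d)
obs(given=(21.75,np.array([.4706,.3595,.1199]),-.1824,-.0493))
json.dump(load(),open('bak.json','w'))
for hy,T,wd,wy,M in((0,4.2,.15,.02,6),(.06,3,.1,.03,6),(.05,4,.3,.01,6)): print(hy);plan(-.10,hy,0,.12,T,M=M,wd=wd,wy=wy,dry=True)
E
```

```text
bracket frame hinge [-0.0988  0.0598]
pred 0.0407 est th 0.0248 om -0.1675 e -0.0026 | hinge y meas 0.0598 model 0.0593 cmdpose [-2.249e-01  5.960e-02  1.200e-01 -1.000e-04]
after 21.8 [0.4708 0.3582] hinge y 0.0573
bracket frame hinge [-0.0998  0.0587]
pred -0.0627 est th -0.0493 om 0.0113 e -0.0027 | hinge y meas 0.0587 model 0.0596 cmdpose [-2.249e-01  5.960e-02  1.200e-01 -1.000e-04]
after 21.8 [0.4708 0.3582] hinge y 0.0573
0
max |th-e| 0.099 vmax 11.5 mm/row N 42 th [-0.014  0.035  0.071  0.094  0.099  0.09 ]
w [67. 95. 90. 64. 39. 21. 11.  5.  2.  1.  0. -0. -0. -0.]
0.06
max |th-e| 0.049 vmax 8.7 mm/row N 30 th [-0.019  0.018  0.038  0.049  0.047  0.037]
w [66. 85. 82. 73. 67. 64. 62. 61. 60. 60.]
0.05
max |th-e| 0.041 vmax 6.1 mm/row N 42 th [-0.041 -0.037 -0.018  0.002  0.016  0.03 ]
w [59. 74. 90. 96. 94. 87. 79. 70. 63. 57. 53. 51. 49. 49.]
```

```bash
cp bak.json st.json; python3 - <<'E'
from c import *
plan(-.085,.055,0,.13,3,M=6,wd=.05,wy=.04,dry=True)
plan(-.085,.045,0,.13,3.2,M=6,wd=.06,wy=.03)
E
```

```text
max |th-e| 0.068 vmax 13.9 mm/row N 30 th [0.01  0.068 0.058 0.048 0.034 0.018]
w [74. 85. 73. 65. 61. 58. 57. 56. 55. 55.]
max |th-e| 0.070 vmax 12.3 mm/row N 30 th [0.004 0.064 0.07  0.067 0.052 0.031]
w [72. 89. 75. 61. 54. 50. 48. 46. 45. 44.]
[{"hand": 20, "dp": [-0.006, 0.049, -0.016], "spin": 0.0}, {"hand": 20, "dp": [-0.012, 0.096, -0.032], "spin": 0.0}, {"hand": 20, "dp": [-0.018, 0.118, -0.04], "spin": 0.0}, {"hand": 20, "dp": [-0.024, 0.117, -0.04], "spin": 0.0}, {"hand": 20, "dp": [-0.03, 0.105, -0.04], "spin": 0.0}, {"hand": 20, "dp": [-0.036, 0.086, -0.04], "spin": 0.0}]
```

Emit:
carry_out --deltas '[{"hand": 20, "dp": [-0.006, 0.049, -0.016], "spin": 0.0}, {"hand": 20, "dp": [-0.012, 0.096, -0.032], "spin": 0.0}, {"hand": 20, "dp": [-0.018, 0.118, -0.04], "spin": 0.0}, {"hand": 20, "dp": [-0.024, 0.117, -0.04], "spin": 0.0}, {"hand": 20, "dp": [-0.03, 0.105, -0.04], "spin": 0.0}, {"hand": 20, "dp": [-0.036, 0.086, -0.04], "spin": 0.0}]'

```text
time: 22.4
ee_pos: [0.4835, 0.3788, 0.1297]
eef_rot: [0.091, 0.996, -0.0, -0.0]
ft_force: [1.2, -1.2, -5.9]
width: 0.0273
grip_force: 60.0
```

```bash
python3 - <<'E'
from c import *
obs(1,'pics/s5.png');json.dump(load(),open('bak.json','w'))
plan(-.09,0,0,.10,3.6,M=6,wd=.1,wy=.02)
E
```

```text
t 22.40 X [0.4835 0.3788 0.1297] yaw -0.1825 zax_y -0.0006 area 31 px [319.3 107.4] th -0.0224 res 1.5 tq [0.07  0.489 0.042] n4
bracket frame hinge [-0.0906  0.08  ]
pred 0.0245 est th -0.0219 om -0.0560 e 0.0040 | hinge y meas 0.0800 model 0.0811 cmdpose [-2.159e-01  8.110e-02  1.300e-01 -1.000e-04]
after 22.45 [0.4839 0.3775] hinge y 0.0787
max |th-e| 0.144 vmax 16.5 mm/row N 36 th [0.023 0.099 0.131 0.144 0.132 0.103]
w [ 95. 128. 106.  67.  39.  22.  11.   6.   2.   1.  -0.  -1.]
[{"hand": 20, "dp": [-0.003, 0.055, 0.016], "spin": 0.0}, {"hand": 20, "dp": [-0.003, 0.121, 0.032], "spin": 0.0}, {"hand": 20, "dp": [-0.003, 0.168, 0.048], "spin": 0.0}, {"hand": 20, "dp": [-0.003, 0.186, 0.064], "spin": 0.0}, {"hand": 20, "dp": [-0.003, 0.177, 0.08], "spin": 0.0}, {"hand": 20, "dp": [-0.003, 0.148, 0.096], "spin": 0.0}]
```

```bash
sed -i 's/.05\*\*2,.004\*\*2\]/.04**2,.012**2]/' c.py; python3 - <<'E'
from c import *
d=json.load(open('pre.json'));P=np.array(d['P']);P[2,2]=.03**2;P[2,:2]=P[:2,2]=0;d['P']=P.tolist();save(d)
obs(given=(22.4,np.array([.4835,.3788,.1297]),-.1825,-.0224));json.dump(load(),open('bak.json','w'))
for hy,T,wd,wy,M in((.0,3.6,.06,.02,5),(.06,3,.05,.03,5),(.03,3.2,.05,.03,5)): print(hy);plan(-.09,hy,0,.12,T,M=M,wd=wd,wy=wy,dry=True)
# is the maul where it was?
for n in('s3','s5'):
    h=cv2.cvtColor(cv2.imread(f'pics/{n}.png'),cv2.COLOR_BGR2HSV);o=((h[...,0]>3)&(h[...,0]<20)&(h[...,1]>125)&(h[...,2]>80)).astype(np.uint8)
    c,l,st,ce=cv2.connectedComponentsWithStats(o);print(n,[(st[i].tolist(),ce[i].round(1).tolist()) for i in range(1,c) if st[i,4]>8 and 270<ce[i][0]<335 and 80<ce[i][1]<150])
E
```

```text
bracket frame hinge [-0.0906  0.08  ]
pred 0.0246 est th -0.0222 om -0.0832 e 0.0279 | hinge y meas 0.0800 model 0.0811 cmdpose [-2.159e-01  8.110e-02  1.300e-01 -1.000e-04]
after 22.45 [0.4839 0.3775] hinge y 0.0787
0.0
max |th-e| 0.199 vmax 27.4 mm/row N 35 th [0.042 0.175 0.199 0.194 0.16 ]
w [108. 150. 109.  66.  38.  21.  11.   5.   2.   0.  -1.  -1.]
0.06
max |th-e| 0.147 vmax 26.0 mm/row N 30 th [0.037 0.147 0.139 0.122 0.093]
w [107. 134. 105.  87.  74.  68.  64.  62.  60.  59.]
0.03
max |th-e| 0.202 vmax 33.2 mm/row N 30 th [0.062 0.202 0.186 0.159 0.117]
w [114. 142.  98.  70.  51.  42.  36.  33.  30.  28.]
s3 [([283, 108, 15, 21, 178], [289.6, 117.1]), ([305, 111, 10, 8, 30], [309.0, 114.7])]
s5 [([315, 103, 10, 8, 31], [319.3, 107.4]), ([289, 105, 9, 17, 82], [292.9, 112.6])]
```

```bash
cp bak.json st.json; python3 - <<'E'
from c import *
plan(-.072,.05,0,.13,3.4,M=5,wd=.06,wy=.03,rx=.06)
E
```

```text
max |th-e| 0.153 vmax 25.4 mm/row N 35 th [0.034 0.149 0.153 0.14  0.108]
w [106. 138. 106.  82.  67.  60.  55.  53.  51.  50.  50.  50.]
[{"hand": 20, "dp": [-0.024, 0.101, 0.0], "spin": 0.0}, {"hand": 20, "dp": [-0.048, 0.189, 0.0], "spin": 0.0}, {"hand": 20, "dp": [-0.072, 0.229, 0.0], "spin": 0.0}, {"hand": 20, "dp": [-0.075, 0.227, 0.0], "spin": 0.0}, {"hand": 20, "dp": [-0.075, 0.199, 0.0], "spin": 0.0}]
```

Emit:
carry_out --deltas '[{"hand": 20, "dp": [-0.024, 0.101, 0.0], "spin": 0.0}, {"hand": 20, "dp": [-0.048, 0.189, 0.0], "spin": 0.0}, {"hand": 20, "dp": [-0.072, 0.229, 0.0], "spin": 0.0}, {"hand": 20, "dp": [-0.075, 0.227, 0.0], "spin": 0.0}, {"hand": 20, "dp": [-0.075, 0.199, 0.0], "spin": 0.0}]'

```text
time: 22.95
ee_pos: [0.5107, 0.4247, 0.1295]
eef_rot: [0.091, 0.996, -0.0, -0.0]
ft_force: [-0.4, -1.0, -6.6]
width: 0.0271
grip_force: 60.0
```

```bash
python3 - <<'E'
from c import *
obs(2,'pics/s6.png');json.dump(load(),open('bak.json','w'))
for hy,T,wd,wy,M in((.05,3.4,.06,.03,6),(.0,3.4,.1,.02,6)): print(hy);plan(-.09,hy,0,.12,T,M=M,wd=wd,wy=wy,dry=True)
plan(-.09,.0,0,.10,3.4,M=6,wd=.1,wy=.02)
E
```

```text
t 22.95 X [0.5107 0.4247 0.1295] yaw -0.1820 zax_y -0.0006 area 31 px [330.  106.8] th 0.1289 res 1.8 tq [ 0.178  0.434 -0.029] n2
bracket frame hinge [-0.0721  0.1302]
pred 0.1282 est th 0.1289 om 0.0211 e 0.0275 | hinge y meas 0.1302 model 0.1318 cmdpose [-1.971e-01  1.309e-01  1.300e-01 -1.000e-04]
t 23.00 X [0.511  0.4226 0.1298] yaw -0.1838 zax_y -0.0016 area 34 px [329.5 107.3] th 0.1324 res 1.7 tq [-0.009  0.277 -0.011] n2
bracket frame hinge [-0.0715  0.1279]
pred 0.1205 est th 0.1277 om 0.0862 e 0.0192 | hinge y meas 0.1279 model 0.1276 cmdpose [-1.971e-01  1.309e-01  1.300e-01 -1.000e-04]
after 23.05 [0.5112 0.4228] hinge y 0.1281
0.05
max |th-e| 0.071 vmax 22.5 mm/row N 36 th [ 0.065 -0.047 -0.061 -0.071 -0.07  -0.054]
w [108.  65.  56.  53.  51.  51.  50.  50.  50.  50.  50.  50.]
0.0
max |th-e| 0.104 vmax 13.8 mm/row N 36 th [ 0.104  0.041  0.018 -0.008 -0.031 -0.041]
w [119.  79.  47.  26.  14.   7.   3.   1.   0.   0.  -0.  -0.]
max |th-e| 0.104 vmax 13.8 mm/row N 36 th [ 0.104  0.041  0.018 -0.008 -0.031 -0.041]
w [119.  79.  47.  26.  14.   7.   3.   1.   0.   0.  -0.  -0.]
[{"hand": 20, "dp": [0.006, -0.046, 0.016], "spin": 0.0}, {"hand": 20, "dp": [0.012, -0.101, 0.032], "spin": 0.0}, {"hand": 20, "dp": [0.018, -0.156, 0.048], "spin": 0.0}, {"hand": 20, "dp": [0.024, -0.208, 0.064], "spin": 0.0}, {"hand": 20, "dp": [0.03, -0.254, 0.08], "spin": 0.0}, {"hand": 20, "dp": [0.036, -0.297, 0.096], "spin": 0.0}]
```

Emit:
carry_out --deltas '[{"hand": 20, "dp": [0.006, -0.046, 0.016], "spin": 0.0}, {"hand": 20, "dp": [0.012, -0.101, 0.032], "spin": 0.0}, {"hand": 20, "dp": [0.018, -0.156, 0.048], "spin": 0.0}, {"hand": 20, "dp": [0.024, -0.208, 0.064], "spin": 0.0}, {"hand": 20, "dp": [0.03, -0.254, 0.08], "spin": 0.0}, {"hand": 20, "dp": [0.036, -0.297, 0.096], "spin": 0.0}]'

```text
time: 23.65
ee_pos: [0.4884, 0.3525, 0.1062]
eef_rot: [0.091, 0.996, 0.0, 0.0]
ft_force: [0.5, 0.2, -6.7]
width: 0.0273
grip_force: 60.0
```

```bash
python3 - <<'E'
from c import *
obs(1,'pics/s7.png');json.dump(load(),open('bak.json','w'))
plan(-.085,.0,0,.05,3.2,M=6,wd=.1,wy=.02,rz=.08)
E
```

```text
t 23.65 X [0.4884 0.3525 0.1062] yaw -0.1831 zax_y 0.0004 area 30 px [315.5 119.3] th -0.0231 res 1.7 tq [0.111 0.467 0.051] n6
bracket frame hinge [-0.081  0.055]
pred -0.0305 est th -0.0232 om 0.3599 e 0.0166 | hinge y meas 0.0550 model 0.0568 cmdpose [-2.061e-01  5.660e-02  1.060e-01 -1.000e-04]
after 23.7 [0.488  0.3505] hinge y 0.0528
max |th-e| 0.064 vmax 11.9 mm/row N 30 th [-0.02  -0.06  -0.062 -0.062 -0.064 -0.057]
w [45. 18.  6.  2.  0. -0. -0. -0. -0.  0.]
[{"hand": 20, "dp": [0.006, -0.047, 0.032], "spin": 0.0}, {"hand": 20, "dp": [0.012, -0.091, 0.064], "spin": 0.0}, {"hand": 20, "dp": [0.015, -0.127, 0.096], "spin": 0.0}, {"hand": 20, "dp": [0.015, -0.155, 0.128], "spin": 0.0}, {"hand": 20, "dp": [0.015, -0.177, 0.16], "spin": 0.0}, {"hand": 20, "dp": [0.015, -0.192, 0.192], "spin": 0.0}]
```

Emit:
carry_out --deltas '[{"hand": 20, "dp": [0.006, -0.047, 0.032], "spin": 0.0}, {"hand": 20, "dp": [0.012, -0.091, 0.064], "spin": 0.0}, {"hand": 20, "dp": [0.015, -0.127, 0.096], "spin": 0.0}, {"hand": 20, "dp": [0.015, -0.155, 0.128], "spin": 0.0}, {"hand": 20, "dp": [0.015, -0.177, 0.16], "spin": 0.0}, {"hand": 20, "dp": [0.015, -0.192, 0.192], "spin": 0.0}]'

```text
time: 24.3
ee_pos: [0.4763, 0.3071, 0.0575]
eef_rot: [0.091, 0.996, 0.0, 0.0]
ft_force: [0.0, -0.5, -6.1]
width: 0.0274
grip_force: 60.0
```

```bash
python3 - <<'E'
from c import *
obs(1);json.dump(load(),open('bak.json','w'))
plan(-.0,.0,0,.046,2.6,M=8,wd=.1,wy=.03,rx=.1,rz=.04)
E
```

```text
t 24.30 X [0.4763 0.3071 0.0575] yaw -0.1823 zax_y 0.0002 area 25 px [302.  138.6] th -0.0128 res 1.6 tq [ 0.089  0.412 -0.01 ] n5
bracket frame hinge [-0.0847  0.0082]
pred -0.0419 est th -0.0130 om 0.2805 e 0.0067 | hinge y meas 0.0082 model 0.0085 cmdpose [-2.099e-01  8.600e-03  5.800e-02 -1.000e-04]
after 24.35 [0.4756 0.3061] hinge y 0.0071
max |th-e| 0.111 vmax 15.9 mm/row N 32 th [-0.034 -0.101 -0.111 -0.11  -0.098 -0.074 -0.053 -0.034]
w [ -7. -39. -33. -20. -11.  -6.  -3.  -2.  -0.   0.   0.]
[{"hand": 20, "dp": [-0.04, -0.064, 0.016], "spin": 0.0}, {"hand": 20, "dp": [-0.08, -0.126, 0.032], "spin": 0.0}, {"hand": 20, "dp": [-0.12, -0.169, 0.048], "spin": 0.0}, {"hand": 20, "dp": [-0.16, -0.189, 0.048], "spin": 0.0}, {"hand": 20, "dp": [-0.2, -0.191, 0.048], "spin": 0.0}, {"hand": 20, "dp": [-0.24, -0.182, 0.048], "spin": 0.0}, {"hand": 20, "dp": [-0.28, -0.168, 0.048], "spin": 0.0}, {"hand": 20, "dp": [-0.32, -0.15, 0.048], "spin": 0.0}]
```

Emit:
carry_out --deltas '[{"hand": 20, "dp": [-0.032, -0.03, 0.016], "spin": 0}, {"hand": 20, "dp": [-0.088, -0.055, 0.032], "spin": 0}, {"hand": 20, "dp": [-0.148, -0.066, 0.048], "spin": 0}, {"hand": 20, "dp": [-0.208, -0.066, 0.048], "spin": 0}, {"hand": 20, "dp": [-0.26, -0.064, 0.048], "spin": 0}, {"hand": 20, "dp": [-0.3, -0.06, 0.048], "spin": 0}, {"hand": 20, "dp": [-0.324, -0.056, 0.048], "spin": 0}, {"hand": 20, "dp": [-0.34, -0.05, 0.048], "spin": 0}]'

```text
time: 25.15
ee_pos: [0.5581, 0.2798, 0.0459]
eef_rot: [0.091, 0.996, 0.0, 0.0]
ft_force: [0.2, 0.2, -6.0]
width: 0.0271
grip_force: 60.0
```

```bash
python3 - <<'E'
from c import *
for i in range(3):
    t,X,yaw,th=theta('pics/s9.png');h=hinge(br([X[0],X[1],0,yaw]));print('hinge',np.round(h,4),'neck w',None if th is None else round(h[1]-.118*np.sin(th),4))
print(read_state()['ft_force'])
# parked pose target: hinge at fork point, z .0315
G=O-.125*fb;go((G[0],G[1],.0325),Yb)
E
```

```text
t 25.15 X [0.5581 0.2798 0.0459] yaw -0.1821 zax_y 0.0000 area 22 px [322.6 157.8] th -0.0538 res 1.6 tq [ 0.048  0.518 -0.01 ] n2
hinge [ 0.0007 -0.0037] neck w 0.0026
t 25.20 X [0.5584 0.2801 0.046 ] yaw -0.1820 zax_y 0.0003 area 23 px [322.9 157.7] th -0.0569 res 1.7 tq [0.104 0.539 0.021] n2
hinge [ 0.0009 -0.0034] neck w 0.0033
t 25.25 X [0.5578 0.2801 0.046 ] yaw -0.1819 zax_y 0.0002 area 22 px [322.7 157.6] th -0.0564 res 1.7 tq [0.086 0.38  0.042] n2
hinge [ 0.0004 -0.0035] neck w 0.0031
[-0.48384426 -0.23118615 -4.655417  ]
 t 25.3 pos [0.5574 0.2801 0.0459] yaw -0.1817 zaxis [-2.e-04  2.e-04 -1.e+00] dp [-0.     0.014  0.054] spin 0.0001
```

Emit:
carry_out --deltas '[{"hand": 20, "dp": [0, 0.004, 0.008], "spin": 0}, {"hand": 20, "dp": [0, 0.008, 0.016], "spin": 0}, {"hand": 20, "dp": [0, 0.012, 0.024], "spin": 0}, {"hand": 20, "dp": [0, 0.014, 0.03], "spin": 0}, {"hand": 20, "dp": [0, 0.014, 0.035], "spin": 0}, {"hand": 20, "dp": [0, 0.014, 0.039], "spin": 0}, {"hand": 20, "dp": [0, 0.014, 0.043], "spin": 0}, {"hand": 20, "dp": [0, 0.014, 0.046], "spin": 0}, {"hand": 20, "dp": [0, 0.014, 0.049], "spin": 0}, {"hand": 20, "dp": [0, 0.014, 0.052], "spin": 0}, {"hand": 20, "dp": [0, 0.014, 0.054], "spin": 0}, {"hand": 20, "dp": [0, 0.014, 0.056], "spin": 0}, {"hand": 20, "dp": [0, 0.014, 0.057], "spin": 0}, {"hand": 20, "dp": [0, 0.014, 0.057], "spin": 0}, {"hand": 20, "dp": [0, 0.014, 0.057], "spin": 0}]'

```text
time: 26.8
ee_pos: [0.5582, 0.2833, 0.0319]
eef_rot: [0.091, 0.996, 0.0, 0.0]
ft_force: [-4.1, 0.5, 0.4]
width: 0.0273
grip_force: 60.0
```

```bash
python3 - <<'E'
from c import *
t,X,yaw,th=theta('pics/s10.png');h=hinge(br([X[0],X[1],0,yaw]));print('hinge',np.round(h,4),'neck w',None if th is None else round(h[1]-.13*np.sin(th),4))
s=read_state();print(s['ft_force'],s['torque'])
E
```

```text
t 26.80 X [0.5582 0.2833 0.0319] yaw -0.1820 zax_y 0.0003 area 26 px [320.3 157.7] th -0.0483 res 1.7 tq [0.271 0.473 0.032] n2
hinge [ 0.0002 -0.0003] neck w 0.006
[-3.02420694  0.9520691  -0.08615214] [ 0.24447491  0.39043448 -0.00360788]
```

Emit:
carry_out --deltas '[{"hand": 20, "dp": [0, 0, 0.002], "spin": 0}, {"hand": 20, "dp": [0, 0, 0.002], "spin": 0}, {"hand": 32, "dp": [0, 0, 0.002], "spin": 0}, {"hand": 40, "dp": [0, 0, 0.002], "spin": 0}, {"hand": 70, "dp": [0, 0, 0.002], "spin": 0}, {"hand": 70, "dp": [0, 0, 0.002], "spin": 0}, {"hand": 70, "dp": [0, 0, 0.002], "spin": 0}, {"hand": 70, "dp": [0, 0, 0.002], "spin": 0}, {"hand": 70, "dp": [0, 0, 0.002], "spin": 0}, {"hand": 70, "dp": [0, 0, 0.002], "spin": 0}]'

```text
time: 27.85
ee_pos: [0.5582, 0.2832, 0.0312]
eef_rot: [0.091, 0.996, 0.0, 0.0]
ft_force: [-0.1, 0.1, 0.5]
width: 0.0692
grip_force: 0.0
```

```bash
python3 - <<'E'
from c import *
t,X,yaw,th=theta('pics/s11.png');s=read_state();print(s['width'],s['ft_force'],s['torque'])
E
```

```text
t 27.85 X [0.5582 0.2832 0.0312] yaw -0.1821 zax_y 0.0001 area 27 px [320.4 157.6] th -0.0558 res 1.8 tq [ 0.043 -0.008 -0.019] n2
0.0698022927183208 [-0.66017208  0.5616194   0.27076935] [0.00838371 0.025263   0.04313377]
```

Released; now retreat straight up, then back toward the robot.

Emit:
carry_out --deltas '[{"hand": 70, "dp": [0, 0, -0.04], "spin": 0}, {"hand": 70, "dp": [0, 0, -0.12], "spin": 0}, {"hand": 70, "dp": [0, 0, -0.25], "spin": 0}, {"hand": 70, "dp": [0, 0, -0.4], "spin": 0}, {"hand": 70, "dp": [0, 0, -0.55], "spin": 0}, {"hand": 70, "dp": [0.1, 0, -0.7], "spin": 0}, {"hand": 70, "dp": [0.25, 0, -0.85], "spin": 0}, {"hand": 70, "dp": [0.4, 0, -0.9], "spin": 0}, {"hand": 70, "dp": [0.5, 0, -0.9], "spin": 0}, {"hand": 70, "dp": [0.5, 0, -0.9], "spin": 0}, {"hand": 70, "dp": [0.5, 0, -0.9], "spin": 0}, {"hand": 70, "dp": [0.5, 0, -0.9], "spin": 0}]'

```text
time: 29.1
ee_pos: [0.4361, 0.3051, 0.2564]
eef_rot: [0.092, 0.996, -0.0, 0.0]
ft_force: [0.3, -0.3, -0.1]
width: 0.0698
grip_force: 0.0
```

```bash
python3 - <<'E'
from c import *
X=np.array([.5582,.2832,.0312])
im=camera('scene')[:,:,::-1];cv2.imwrite('pics/s12.png',im);tp=camera('top')[:,:,::-1];cv2.imwrite('pics/t12.png',tp)
def comps(im,lo,hi,a=20):
    h=cv2.cvtColor(im,cv2.COLOR_BGR2HSV);o=cv2.inRange(h,lo,hi);c,l,st,ce=cv2.connectedComponentsWithStats(o);return [(st[i].tolist(),ce[i].round(1).tolist()) for i in range(1,c) if st[i,4]>=a]
for n in('scene0','s12'):
    print(n,[q for q in comps(cv2.imread(f'pics/{n}.png'),(4,125,80),(19,255,255)) if 270<q[1][0]<340 and 80<q[1][1]<170])
# change map of jar/knife regions in scene and top
for a,b,regs in(('scene0','s12',dict(jar=(285,245,318,282),knife=(205,203,226,240),maul=(278,86,300,131))),('top0','t12',dict(jar=(262,130,287,156),knife=(258,222,294,243),maul=(108,232,142,257)))):
    A,Bm=[cv2.imread(f'pics/{k}.png').astype(int) for k in(a,b)]
    for k,(x0,y0,x1,y1) in regs.items(): print(a,k,'mean abs diff',abs(A[y0:y1,x0:x1]-Bm[y0:y1,x0:x1]).mean().round(2))
# slab yaw from top
h=cv2.cvtColor(tp,cv2.COLOR_BGR2HSV);m=((h[...,1]<40)&(h[...,2]>190)).astype(np.uint8);m[:,:160]=0;m[:,245:]=0;m[:140]=0;m[245:]=0
c=max(cv2.findContours(m,0,2)[0],key=cv2.contourArea)[:,0];print('slab',cv2.minAreaRect(np.float32(plane('top',c,.014)[:,:2]*1000)))
o=comps(im,(4,125,80),(19,255,255),8)
p=[q for q in o if 300<q[1][0]<335 and 140<q[1][1]<170];print(p,'pred',project('scene',pt(X,-.182,.165,-.05)))
print(read_state()['ft_force'],read_state()['time'],read_state()['ee_pos'])
E
```

```text
scene0 [([281, 90, 17, 40, 361], [288.5, 111.8])]
s12 [([281, 90, 17, 40, 384], [288.6, 111.6]), ([316, 154, 10, 7, 27], [320.4, 157.6])]
scene0 jar mean abs diff 2.39
scene0 knife mean abs diff 1.99
scene0 maul mean abs diff 1.57
top0 jar mean abs diff 1.49
top0 knife mean abs diff 1.93
top0 maul mean abs diff 54.45
slab ((627.7626953125, 269.38214111328125), (127.46532440185547, 205.904296875), 79.83444213867188)
[([316, 154, 10, 7, 27], [320.4, 157.6])] pred [[321.38290828 159.14214956]]
[-0.21808553  0.01086799  0.28651399] 29.2 [0.4360799  0.30514927 0.2559986 ]
```

```bash
python3 -c "
from bench import *
print(close_job())"
```

```text
the job is handed in; nothing more can be done
None
```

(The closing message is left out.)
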